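# Load the bench lift tray and ease it down on the winch

### The job

Set out all the bearing blocks in the orange tray on the raised lift, one to a cell, on their feet, centred and with their long side across the row: yellow ones in the yellow row by the winch, blue ones in the blue row. Then swing the red pawl lever over to let the pawl go, wind the crank up a touch so the pawl springs clear, and let the crank turn back slowly under your hand, never letting it run away, until the deck is fully down; then put the pawl lever back to hold. Leave the blocks neat in their cells and the socket wrench and the glass jar where they are.

Things in the scene. Friction and masses are not known exactly. Their poses are not given: they have to be found in the camera images.
- yellow0: yellow bearing block: foot 50 (own x) x 30 (own y) x 10 mm thick under a round-topped housing 34 (x) x 28 mm (y), bore along y; 41 mm tall, 160 g. Origin: centre of its underside, z up. Grip across the 28 mm bore faces or the 34 mm housing, 22 to 30 mm above its underside. 4 to 6 blocks are there in all; an absent one reads None from the start
- yellow1: yellow bearing block, same shape as yellow0; may be absent
- yellow2: yellow bearing block, same shape as yellow0; may be absent
- blue0: blue bearing block, same shape as yellow0; may be absent
- blue1: blue bearing block, same shape as yellow0; may be absent
- blue2: blue bearing block, same shape as yellow0; may be absent
- yellow_cell0 (a point): floor centre of the cell nearest the robot in the yellow row (the row next to the winch, floor patches yellow) of the orange tray on the lift's deck; rides down with it. Cells 62 (x) x 76 mm (y); ribs between them rise 5 mm, the outer wall 10 mm above the floor. Site axes are the tray's: x along the row away from the robot, y across to the blue row, z up. Blocks lie with own x along this y
- yellow_cell1 (a point): the same, middle cell of the yellow row, 62 mm farther along x
- yellow_cell2 (a point): the same, far cell of the yellow row
- blue_cell0 (a point): floor centre of the cell nearest the robot in the blue row (away from the winch, floor patches blue), 76 mm in tray y from yellow_cell0; same axes and sizes
- blue_cell1 (a point): the same, middle cell of the blue row
- blue_cell2 (a point): the same, far cell of the blue row
- crank_axis (a point): point on the crank's vertical axis at the top of its steel hub and arm, over the green winch housing (its top 35 mm below this point). Site axes = the tray's. The tray, 196 (x) x 162 mm (y), is centred at x +30, y +215 mm from here; its floor is 156 mm above the counter with the crank at 0, and 27 mm lower per rad
- crank_knob (a point): middle of the black crank knob, an upright cylinder 26 mm in diameter and 48 mm tall that spins freely on the crank arm, 75 mm from the crank axis; the arm's top is 25 mm below this point
- crank (a joint): crank angle, rad; grows as the crank turns back (clockwise from above) and the deck goes down, 27 mm per rad: -0.1 to 0.2 with the deck up, 3.0 at the stop, deck fully down. Winding up (anticlockwise) goes to -0.7. The load always turns it back: 6 to 10 N at the knob; let go with the pawl out it gains about 3 rad/s each second. Faster than 1.5 rad/s is running away
- pawl_lever (a joint): red pawl lever, rad: 0 = hold, pawl sprung into the ratchet; 0.6 (stop) = lower, pawl sprung out. Grows clockwise from above (its knob goes to the tray's +y); stays where put; about 5 N at its knob. Under load the pawl stays caught in its tooth even with the lever at lower: it springs out once the crank is wound up a little (0.1 rad is plenty)
- pawl (a joint): angle of the brass pawl (61 mm long, on the lever's pivot, its tip in the 18-tooth ratchet wheel under the crank) relative to the red lever, rad: about 0 when it follows the lever; near minus the lever's angle while still caught in the ratchet
- pawl_pivot (a point): point on the vertical axis about which the red pawl lever and the pawl turn, at about the height of the lever's plate
- lever_knob (a point): centre of the red upright pin at the pawl lever's end: 16 mm in diameter, its top 18 mm above this point, the lever's plate 17 mm below it; 45 mm from the pivot, on the robot's side of it
- socket_wrench: chrome socket wrench lying beyond the blocks, not to be disturbed; 250 mm long, 48 mm tall at the socket
- jar: glass jar with a silver twist cap, not to be disturbed; 76 mm in diameter, 110 mm tall
Not all that is in view belongs to the job. What is shaped like the blue2 but green is not meant.

How it is judged:
By the outcome, as a careful person would: the job done as asked, in the order asked, and still so for the second after the job is handed in, with the robot touching nothing.
Of yellow0, yellow1, yellow2, blue0, blue1, blue2 only 4 to 6 are there at a start; the rules pass over those that are not, and their reading is None.
At some moment in a run one of yellow0, yellow1, yellow2, blue0, blue1, blue2 may be knocked a few centimetres aside while the robot is not near it.
Once in a run the grip may slacken for a moment while it holds something.
It also fails if it takes over 210 s, if anything falls off the work surface, if the arm or the gripper's body presses on something with over 40 N, if the wrist force passes 120 N, or if a joint passes its speed limit or range.

### The arm

A 6-joint arm with a two-finger parallel gripper is mounted at the origin on the work surface. World frame = base frame: x ahead of the robot, y to its left, z up, the work surface at z = 0. Lengths are in mm, angles in rad, forces in N, time in s.
With the tool pointing down it reaches from about 350 to 775 mm from the base axis. Payload 7.3 kg.
Tool frame: the origin (TCP) lies at the very end of the fingers, on their centre line; the grasp point (between the pads) lies 19 mm behind it (bot.tcp_to_grasp is the distance from the TCP to the grasp point, in mm); z points along the fingers, y is the direction in which the jaws open and shut (so a half turn about z gives the same grasp; the last joint's range is limited). The gripper opens to 92 mm and grips with 3 to 60 N. Pads are 19 mm wide; open, the fingers measure 130 mm over their backs; the gripper's body (75 mm by 190 mm) begins 47 mm behind the grasp point.
Start: joints at [-1.33, 0.342, 1.524, -0, 1.275, -0.146], TCP at [198.067, -486.224, 226.741] pointing down, gripper open.
Joint ranges: [-2.53, 2.53], [-0.77, 2.02], [0.04, 2.7], [-1, 4.14], [0.28, 2.66], [-3.11, 3.11]. Speed limits (rad/s): [2.57, 2.57, 3.14, 3.14, 3.14, 3.14].

### API

Orientations are given as [roll, pitch, yaw] about the fixed x, y, z axes, in that order (R = Rz(yaw) Ry(pitch) Rx(roll)).
In Python, from plant import bot gives the robot as it stands. The module is installed in compiled form; this text tells all that it offers.
- The arm moves only by the tool carry_out, never from a script. Its argument "motion" is a list of rows, each a list of 5 numbers: the closure, from 0 (fully open) to 1 (shut), then the shift along the tool's x, y, z in mm, then the turn about the tool's z in degrees. In form: [[claw, dx, dy, dz, spin], ...]. A call has 1 to 10 rows; each row is the pose to reach, as a shift and turn from the pose measured when the call began, along the tool's axes at that moment; what a row does not reach only later rows make up. A row lasts 1/8 s, in which the tool goes at most 62.5 mm and 10.7 degrees, less where a joint would pass 70% of its speed; a pose out of reach is approached as far as the arm can. A call with a gripper value outside its range is refused whole. The fingers move at their own pace and stop on an object; the grip force is fixed at half the most. Time passes only in rows, so rows that repeat a pose let the fingers close. It gives the time, the measured TCP pose, the force and the opening at its end, in the units of the state.
- bot.get_obs(): the state, without advancing time (a new reading comes with each control period).
- bot.capture(name): name is "scene" or "side" or "wrist"; returns a dict with "color" (384x512x3 uint8, red, green, blue), "depth" (384x512 float32, mm along the optical axis (not along the pixel's ray), 0 where there is no reading), "K" (3x3 intrinsics, pixels), "camera_from_world" (4x4, takes a point from world to camera coordinates). Camera axes: x right, y down, z forward; pixel columns grow to the right and rows downward; lengths in mm; the calibration is good to about 2 mm. A picture is of the moment at which its call begins.
- bot.close_job(): hands the job in, once; it reports no verdict.
The state is a dict: "time": time; "joint_positions": joint angles; "dq": joint speeds; "tau": joint torques, N m; "tool_pos": TCP position; "tcp_rot": TCP orientation; "contact_force": force on the tool from outside, world axes, zero at the start; "moment": the same for the moment, N m; "grip_width": finger opening in mm.
Only numpy, scipy, OpenCV 4.12 (cv2) and the standard library are available. Lean on these libraries where they do the work, as an engineer would, in place of code of your own. Each camera call takes 0.05 s, during which the arm holds its last target.

## Working session

There is one attempt and no reset: what is moved stays moved. The work goes in short steps, Python scripts to look and compute and a tool call to move; the robot and the scene stay as the last step left them, time stands still between calls to the robot, and variables do not carry over. Pictures are saved under pics/ and viewed, and the job is handed in when it is done.

Besides the shell and the picture viewer there is one more tool, called after "Call:" as a command line: name --pt "numbers of a row" for each row, then --argument value for the rest. carry_out: Moves the arm, as the interface text tells. Its arguments: {"type":"object","properties":{"motion":{"type":"array","items":{"type":"array","items":{"type":"number"}}}},"required":["motion"]}

```bash
mkdir -p pics; cat > h.py <<'E'
from plant import bot
import numpy as np, cv2
def snap(n,f,crop=None,scale=1):
    c=bot.capture(n); im=c["color"][:,:,::-1].copy()
    if crop: x0,y0,x1,y1=crop; im=im[y0:y1,x0:x1]
    if scale!=1: im=cv2.resize(im,None,fx=scale,fy=scale,interpolation=cv2.INTER_CUBIC)
    cv2.imwrite("pics/"+f,im); np.savez("pics/"+f[:-4]+".npz",**c); return c
def cloud(c):
    d=c["depth"].astype(float);K=c["K"];v,u=np.mgrid[:d.shape[0],:d.shape[1]]
    P=np.stack([(u-K[0,2])/K[0,0]*d,(v-K[1,2])/K[1,1]*d,d,np.ones_like(d)],-1)
    W=P@np.linalg.inv(c["camera_from_world"]).T
    W=W[...,:3]; W[d<=0]=np.nan; return W
E
python3 - <<'E'
from h import *
for n in("scene","side","wrist"): c=snap(n,n+"0.png"); print(n,np.round(np.linalg.inv(c["camera_from_world"]),2).tolist(),c["K"].tolist())
print(bot.get_obs())
E
```

```text
scene [[-0.35, 0.62, -0.7, 1432.47], [0.94, 0.23, -0.27, 380.22], [-0.01, -0.75, -0.66, 950.42], [0.0, 0.0, 0.0, 1.0]] [[428.9005449422918, 0.0, 264.9954353096326], [0.0, 428.9005449422918, 196.29984518560195], [0.0, 0.0, 1.0]]
side [[-0.93, -0.23, 0.3, 246.77], [-0.38, 0.54, -0.75, 856.53], [0.01, -0.81, -0.59, 757.95], [0.0, 0.0, 0.0, 1.0]] [[389.453346261478, 0.0, 257.16006126559364], [0.0, 389.453346261478, 186.23588707570445], [0.0, 0.0, 1.0]]
wrist [[0.38, -0.89, -0.24, 263.26], [-0.93, -0.36, -0.1, -460.05], [-0.0, 0.26, -0.97, 382.29], [0.0, 0.0, 0.0, 1.0]] [[320.94191971345475, 0.0, 254.68653487846956], [0.0, 320.94191971345475, 190.26523029156544], [0.0, 0.0, 1.0]]
{'time': 0.15, 'joint_positions': array([-1.32997737e+00,  3.42549744e-01,  1.52478817e+00,  7.36309727e-06,
        1.27540783e+00, -1.46020483e-01]), 'dq': array([ 8.52007568e-05, -1.44718367e-03, -3.95854275e-03,  1.06626475e-03,
       -7.95688280e-05,  1.42013266e-03]), 'tau': array([ 1.57191364e-03, -4.31471479e+01, -2.44353747e+01,  7.18494295e-02,
        5.36703458e-02, -7.79840730e-05]), 'tool_pos': array([ 198.00282828, -485.90260252,  226.21461816]), 'tcp_rot': array([-3.14045286e+00, -1.74743183e-04,  3.86837198e-01]), 'contact_force': array([-0.09237473,  0.1671192 ,  0.90374133]), 'moment': array([-0.0439112 , -0.02634566, -0.04778625]), 'grip_width': 91.66875562061718}
```

View pics/scene0.png

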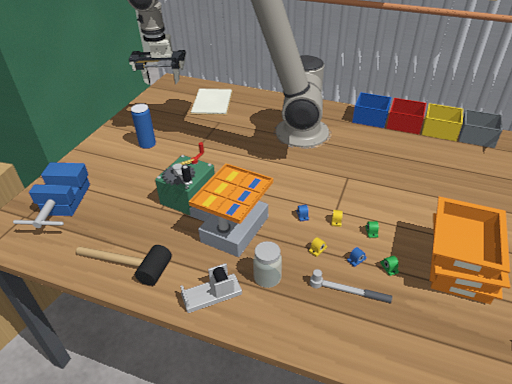

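View pics/side0.png

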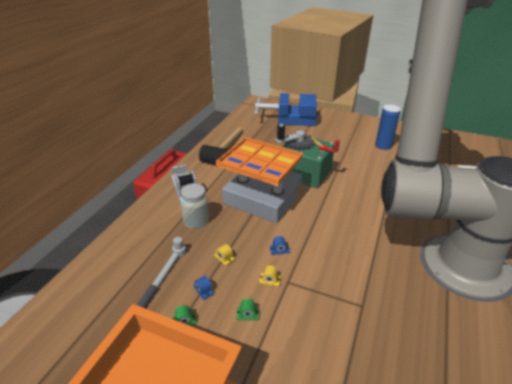

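View pics/wrist0.png

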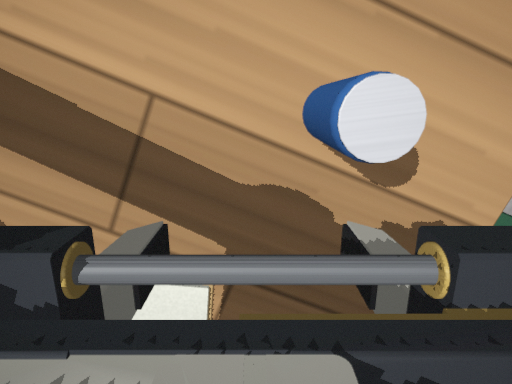

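The scene camera shows four blocks: blue at (303,212) and (357,257), yellow at (337,217) and (318,246). The green ones at (372,229) and (391,265) are decoys. The lift and winch are at about (210,190). I'll measure and enlarge.

```bash
python3 - <<'E'
from h import *
for n,crop in(("scene",(285,190,415,285)),("side",(170,220,290,335))):
    c=dict(np.load(f"pics/{n}0.npz")); W=cloud(c)
    im=c["color"]; x0,y0,x1,y1=crop
    cv2.imwrite(f"pics/{n}_blk.png",cv2.resize(im[y0:y1,x0:x1,::-1],None,fx=5,fy=5,interpolation=cv2.INTER_CUBIC))
    hsv=cv2.cvtColor(im,cv2.COLOR_RGB2HSV)
    for col,lo,hi in(("yellow",(22,120,80),(34,255,255)),("blue",(105,120,60),(125,255,255)),("green",(50,100,50),(80,255,255))):
        m=cv2.inRange(hsv,lo,hi)
        k,l,s,ce=cv2.connectedComponentsWithStats(m)
        for i in range(1,k):
            if s[i,4]>40:
                p=W[l==i]; p=p[~np.isnan(p[:,0])]
                if len(p) and abs(p[:,2].mean())<80 and p[:,0].max()<800: 
                    t=p[p[:,2]>30]
                    print(n,col,ce[i].round(),s[i,4],"mean",p.mean(0).round(),"min",p.min(0).round(),"max",p.max(0).round(),"top",t.mean(0).round() if len(t) else None)
c=dict(np.load("pics/scene0.npz"));cv2.imwrite("pics/winch.png",cv2.resize(c["color"][130:260,145:285,::-1],None,fx=4.5,fy=4.5,interpolation=cv2.INTER_CUBIC))
c=dict(np.load("pics/side0.npz"));cv2.imwrite("pics/winchs.png",cv2.resize(c["color"][110:230,205:355,::-1],None,fx=5,fy=5,interpolation=cv2.INTER_CUBIC))
E
```

```text
scene yellow [443. 122.] 1209 mean [-193.  523.   44.] min [-953.  453. -317.] max [-128.  678.   85.] top [-193.  522.   57.]
scene yellow [337. 218.] 158 mean [465. 251.  24.] min [404. 235.  -2.] max [485. 268.  45.] top [462. 249.  37.]
scene yellow [317. 246.] 205 mean [600. 225.  23.] min [541. 204.  -4.] max [620. 247.  45.] top [597. 225.  38.]
scene blue [371. 109.] 1026 mean [-194.  240.   44.] min [-945.   99. -327.] max [-125.  305.   84.] top [-193.  240.   57.]
scene blue [ 62. 187.] 2169 mean [ 678. -598.   72.] min [ 482. -692.   -3.] max [ 755. -536.  103.] top [ 677. -602.   81.]
scene blue [303. 212.] 131 mean [480. 147.  26.] min [456. 128.   6.] max [498. 163.  44.] top [475. 143.  38.]
scene blue [356. 256.] 185 mean [601. 338.  25.] min [549. 315.   0.] max [619. 363.  45.] top [597. 339.  37.]
scene green [62. 75.] 20023 mean [  -36. -1194.    30.] min [ -650. -1504.  -501.] max [ 273. -501.  528.] top [  -56. -1178.   198.]
scene green [184. 188.] 1204 mean [ 557. -224.   80.] min [ 445. -309.    7.] max [ 597. -170.  125.] top [ 553. -221.   87.]
scene green
[... 715 characters left out ...]
.  27.] min [564. 330.   6.] max [602. 364.  43.] top [586. 344.  37.]
side green [458.  89.] 41 mean [   23. -1175.    37.] min [  -12. -1191.    -5.] max [   49. -1159.    70.] top [   16. -1174.    49.]
side green [489. 108.] 440 mean [ -136. -1174.   -31.] min [ -241. -1190.  -120.] max [  -40. -1158.    62.] top [  -81. -1174.    44.]
side green [500.  95.] 74 mean [ -158. -1175.    36.] min [ -204. -1185.    -4.] max [ -123. -1161.    67.] top [ -161. -1175.    47.]
side green [247. 310.] 287 mean [464. 366.  26.] min [439. 340.   3.] max [490. 384.  43.] top [465. 363.  38.]
side green [185. 314.] 218 mean [583. 432.  31.] min [563. 411.   5.] max [611. 451.  42.] top [587. 433.  37.]
```

View pics/scene_blk.png

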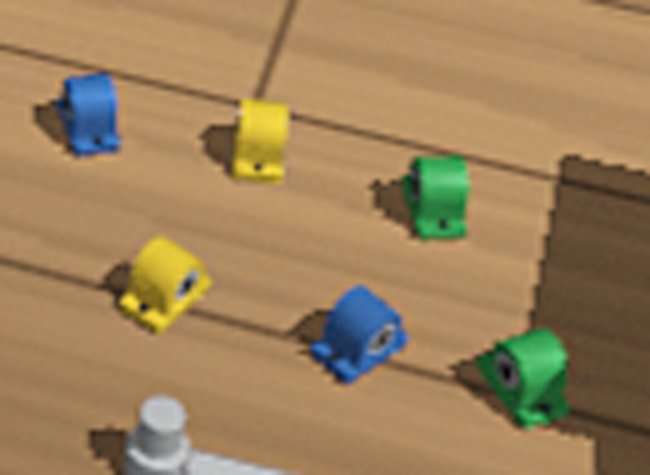

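View pics/side_blk.png

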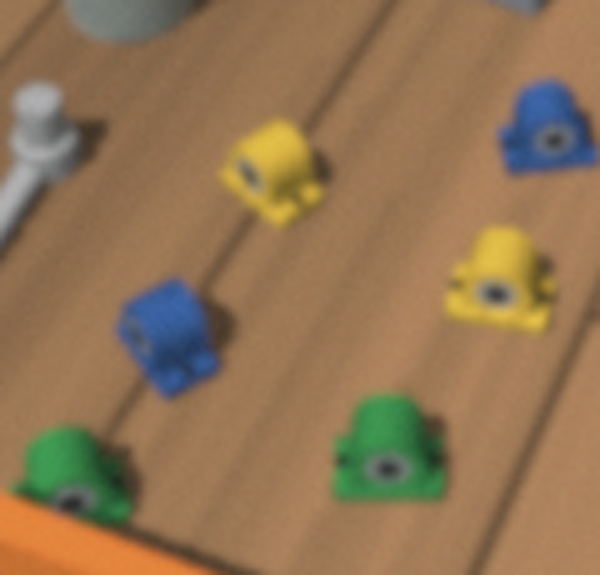

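View pics/winch.png

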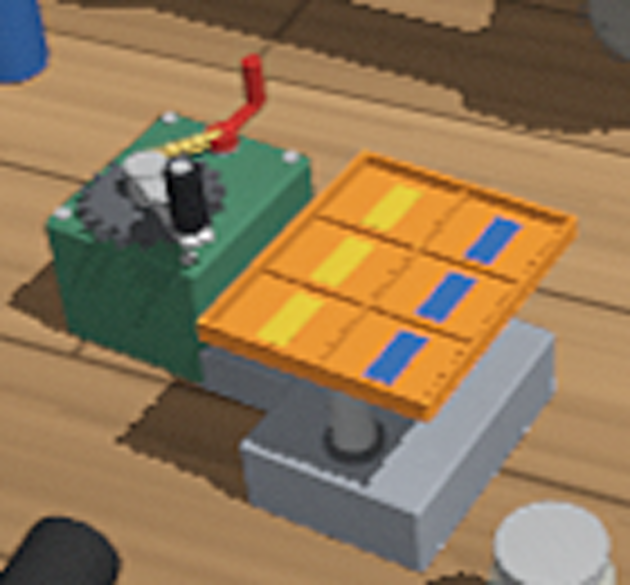

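View pics/winchs.png

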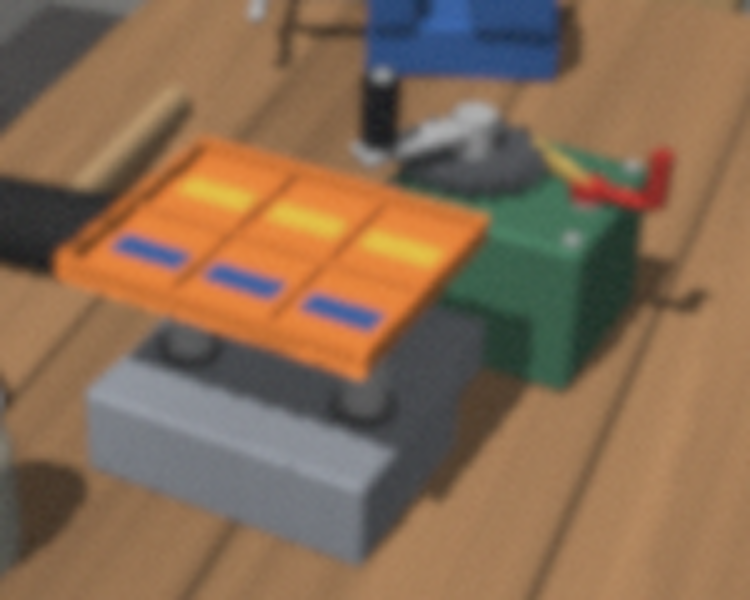

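```bash
python3 - <<'E'
from h import *
for n,box in(("scene",(185,160,280,230)),("side",(215,130,310,190))):
    c=dict(np.load(f"pics/{n}0.npz")); W=cloud(c); im=c["color"]; hsv=cv2.cvtColor(im,cv2.COLOR_RGB2HSV)
    R=np.zeros(im.shape[:2],np.uint8); R[box[1]:box[3],box[0]:box[2]]=255
    for col,lo,hi in(("o",(3,150,60),(20,255,255)),("y",(23,120,80),(34,255,255)),("b",(105,120,60),(125,255,255)),("red",(0,170,60),(2,255,255))):
        m=cv2.inRange(hsv,lo,hi)&(R if col!="red" else 255)
        k,l,s,ce=cv2.connectedComponentsWithStats(m)
        for i in range(1,k):
            if s[i,4]>15:
                p=W[l==i]; p=p[~np.isnan(p[:,0])]; 
                if len(p)==0 or p[:,0].mean()<200 or abs(p[:,1].mean())>500: continue
                print(n,col,ce[i].round(),s[i,4],np.median(p,0).round(1),p.min(0).round(),p.max(0).round())
                if col=="o" and s[i,4]>800:
                    q=p[(p[:,2]>145)&(p[:,2]<180)]; r=cv2.minAreaRect(q[:,:2].astype(np.float32)); print(r, np.median(q[:,2]))
E
```

```text
scene o [231. 192.] 2404 [604.1 -36.3 153.7] [ 297. -201.   -3.] [708.  56. 168.]
((598.9964599609375, -36.46832275390625), (164.7901153564453, 202.01490783691406), 83.1137924194336) 153.71727548257422
scene y [232. 176.] 64 [531.5 -66.  153.1] [510. -78. 149.] [554. -55. 156.]
scene y [220. 188.] 68 [595.7 -73.  153.2] [569. -86. 151.] [616. -62. 157.]
scene y [209. 200.] 75 [653.4 -80.1 152.9] [629. -93. 147.] [680. -69. 156.]
scene b [254. 183.] 48 [539.7  10.1 153.4] [519.   1. 149.] [563.  18. 158.]
scene b [244. 195.] 56 [600.7   2.7 153.4] [580.  -7. 151.] [625.  12. 157.]
scene b [233. 209.] 65 [662.2  -4.8 153.3] [640. -15. 149.] [686.   5. 156.]
scene red [199. 153.] 70 [ 425.8 -226.4  124.7] [ 409. -241.  118.] [ 473. -221.  161.]
side o [259. 160.] 2053 [598.1 -38.6 153. ] [ 490. -401.   -4.] [823.  59. 165.]
((596.0261840820312, -35.04341125488281), (168.03677368164062, 198.0012969970703), 82.73583221435547) 153.12287014252195
side red [332. 147.] 44 [ 420.4 -224.5  124.1] [ 411. -235.  117.] [ 461. -218.  158.]
side red [156. 172.] 744 [1300.6 -419.3 -332.4] [1268. -655. -420.] [1372. -321. -265.]
```

```bash
cat >> h.py <<'E'
from scipy.spatial.transform import Rotation as Ro
def to(x,y,z,yawdeg=None):
    o=bot.get_obs(); R=Ro.from_euler("xyz",o["tcp_rot"])
    d=R.inv().apply(np.array([x,y,z])-o["tool_pos"])
    cur=np.degrees(o["tcp_rot"][2]); sp=0 if yawdeg is None else -((yawdeg-cur+180)%360-180)
    print("t",round(o["time"],2),"pos",o["tool_pos"].round(1),"rpy",np.degrees(o["tcp_rot"]).round(2),"d",d.round(1),"spin",round(sp,1),"grip",round(o["grip_width"],1),"F",o["contact_force"].round(1),"q6",o["joint_positions"][5].round(2))
E
python3 -c "
from h import *
to(450,240,280,0)"
```

```text
t 0.15 pos [ 198.  -485.9  226.2] rpy [-1.7993e+02 -1.0000e-02  2.2160e+01] d [ 507.2 -577.3  -53. ] spin 22.2 grip 91.7 F [-0.1  0.2  0.9] q6 -0.15
```

Call:
carry_out --pt "0 25 -30 -40 0" --pt "0 60 -68 -53 0" --pt "0 100 -113 -53 5" --pt "0 140 -158 -53 8" --pt "0 180 -205 -53 12" --pt "0 220 -250 -53 15" --pt "0 260 -296 -53 18" --pt "0 300 -341 -53 22" --pt "0 340 -387 -53 22" --pt "0 380 -432 -53 22"

```text
time: 1.4
tool_pos: [387.2, 59.5, 279.9]
tcp_rot: [-3.141, -0.0, 0.003]
contact_force: [2.2, -0.6, -0.2]
grip_width: 91.5
```

```bash
python3 -c "
from h import *
to(450,240,280,0)"
```

```text
t 1.4 pos [387.2  59.5 279.9] rpy [-1.7995e+02 -2.0000e-02  1.7000e-01] d [  63.4 -180.3    0. ] spin 0.2 grip 91.5 F [ 2.2 -0.6 -0.2] q6 1.52
```

Call:
carry_out --pt "0 20 -60 0 0" --pt "0 42 -120 0 0" --pt "0 63 -180 0 0" --pt "0 63 -180 0 0" --pt "0 63 -180 0 0"

```text
time: 2.02
tool_pos: [449.2, 239.6, 279.5]
tcp_rot: [3.142, 0.001, 0.004]
contact_force: [0.1, 0.2, -0.4]
grip_width: 91.8
```

```bash
python3 -c "
from h import *
c=snap('wrist','w1.png');to(450,240,280,0)"
```

```text
t 2.08 pos [449.2 239.  279.8] rpy [-1.7999e+02  3.0000e-02  1.6000e-01] d [ 0.8 -1.  -0.2] spin 0.2 grip 92.0 F [ 0.  -0.8  0.5] q6 1.91
```

View pics/w1.png

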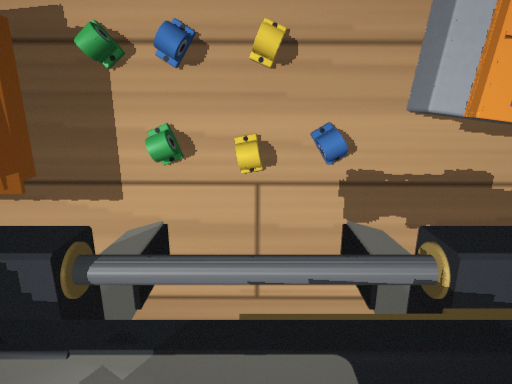

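The wrist view shows yellow at (248,154) and (269,43), and blue at (330,143) and (174,42). The greens at (163,146) and (98,43) are left alone. I'll fit poses by matching the block shape to the depth cloud.

```bash
cat >> h.py <<'E'
from scipy.optimize import least_squares
def sdf(p):
    def box(q,c,h):
        d=np.abs(q-c)-h; return np.linalg.norm(np.maximum(d,0),axis=1)+np.minimum(d.max(1),0)
    f=box(p,np.array([0,0,5]),np.array([25,15,5])); b=box(p,np.array([0,0,12]),np.array([17,14,12]))
    r=np.hypot(p[:,0],p[:,2]-24)-17; e=np.abs(p[:,1])-14
    cy=np.hypot(np.maximum(r,0),np.maximum(e,0))+np.minimum(np.maximum(r,e),0)
    return np.minimum(np.minimum(f,b),cy)
HS={"yellow":((21,100,60),(35,255,255)),"blue":((103,100,40),(127,255,255))}
def fit(P,zfix=None):
    P=P[~np.isnan(P[:,0])]; best=None; c=np.median(P,0)
    z0=np.percentile(P[:,2],97)-41
    for y in np.radians([0,30,60,90,120,150]):
        def f(v):
            cs,sn=np.cos(v[2]),np.sin(v[2]); q=P-[v[0],v[1],v[3]]
            return sdf(np.stack([cs*q[:,0]+sn*q[:,1],-sn*q[:,0]+cs*q[:,1],q[:,2]],1))
        r=least_squares(f,[c[0],c[1],y,z0],loss="soft_l1",f_scale=1.0)
        if best is None or r.cost<best.cost: best=r
    v=best.x; return v[:2],(np.degrees(v[2])+90)%180-90,v[3],best.cost/len(P),len(P)
def blocks(c,box=None,zmin=4,zmax=60,zb=0):
    W=cloud(c); hsv=cv2.cvtColor(c["color"],cv2.COLOR_RGB2HSV); out=[]
    for col,(lo,hi) in HS.items():
        m=cv2.inRange(hsv,lo,hi); ok=(W[...,2]>zmin)&(W[...,2]<zmax)
        m=cv2.dilate(m,np.ones((5,5),np.uint8))*ok.astype(np.uint8)
        m=cv2.morphologyEx(m,cv2.MORPH_OPEN,np.ones((3,3),np.uint8))
        k,l,s,ce=cv2.connectedComponentsWithStats(m)
        for i in range(1,k):
            if s[i,4]>120:
                P=W[l==i]
                if box is not None and not(box[0]<np.nanmedian(P[:,0])<box[1] and box[2]<np.nanmedian(P[:,1])<box[3]): continue
                out.append((col,)+fit(P)); print(col,ce[i].round(),"xy",out[-1][1].round(1),"yaw",round(out[-1][2],1),"z",round(out[-1][3],1),"cost",round(out[-1][4],2),out[-1][5])
    return out
E
python3 - <<'E'
from h import *
for f in("w1","scene0","side0"):
    print(f); blocks(dict(np.load(f"pics/{f}.npz")),(400,680,90,420))
E
```

```text
w1
yellow [267.  42.] xy [591.2 224.5] yaw -22.8 z -1.9 cost 0.21 1089
yellow [248. 153.] xy [453.8 248. ] yaw 11.0 z -2.0 cost 0.19 848
blue [172.  41.] xy [590.5 338.7] yaw -32.2 z -1.9 cost 0.18 1280
blue [330. 143.] xy [467.4 140.6] yaw 31.2 z -2.1 cost 0.18 933
scene0
yellow [336. 218.] xy [455.9 248. ] yaw 6.7 z 0.9 cost 0.98 152
yellow [317. 246.] xy [592.1 224.5] yaw -23.2 z -0.1 cost 0.76 206
blue [302. 212.] xy [468.9 140.4] yaw 29.9 z 0.3 cost 0.72 160
blue [356. 256.] xy [591.6 339.3] yaw -32.5 z -0.1 cost 0.71 222
side0
yellow [225. 254.] xy [590.6 225.3] yaw -23.0 z -1.1 cost 0.4 264
yellow [270. 276.] xy [453.5 248.9] yaw 11.3 z -0.8 cost 0.36 307
blue [279. 246.] xy [466.9 141.5] yaw 31.8 z -0.7 cost 0.42 257
blue [204. 287.] xy [590.  339.9] yaw -32.3 z -1.1 cost 0.42 296
```

```bash
python3 -c "
from h import *
to(454.2,248.3,11.5,11)"
```

```text
t 2.08 pos [449.2 239.  279.8] rpy [-1.7999e+02  3.0000e-02  1.6000e-01] d [  5.1  -9.3 268.3] spin -10.8 grip 92.0 F [ 0.  -0.8  0.5] q6 1.91
```

Call:
carry_out --pt "0 3 -5 40 -6" --pt "0 5 -9 95 -11" --pt "0 5 -9 150 -11" --pt "0 5 -9 200 -11" --pt "0 5 -9 240 -11" --pt "0 5 -9 260 -11" --pt "0 5 -9 267 -11" --pt "0 5 -9 268 -11" --pt "0 5 -9 268 -11" --pt "0 5 -9 268 -11"

```text
time: 3.32
tool_pos: [454.6, 248.1, 12.7]
tcp_rot: [-3.141, -0.001, 0.195]
contact_force: [-0.3, 0.7, -0.3]
grip_width: 91.6
```

```bash
python3 -c "
from h import *
to(454.2,248.3,11.5,11)"
```

```text
t 3.33 pos [454.6 248.1  12.7] rpy [-1.7997e+02 -7.0000e-02  1.1160e+01] d [-0.4 -0.2  1.2] spin 0.2 grip 91.6 F [-0.3  0.7 -0.3] q6 1.73
```

Call:
carry_out --pt "0.5 0 0 1 0" --pt "1 0 0 1 0" --pt "1 0 0 1 0" --pt "1 0 0 1 0" --pt "1 0 0 1 0" --pt "1 0 0 1 0" --pt "1 0 0 1 0"

```text
time: 4.2
tool_pos: [454.6, 248.1, 11.7]
tcp_rot: [-3.141, -0.001, 0.195]
contact_force: [0.8, -0.1, 0.4]
grip_width: 27.8
```

```bash
python3 - <<'E'
from h import *
a=np.radians(-6.9);R=np.array([[np.cos(a),-np.sin(a)],[np.sin(a),np.cos(a)]]);C=np.array([597.3,-35.8])
for n,y in(("y",-38),("b",38)):
    for i in range(3): print(n,i,(C+R@[62*(i-1),y]).round(1))
print("crank",C-R@[30,215])
to(460,240,280,60)
E
```

```text
y 0 [531.2 -66.1]
y 1 [592.7 -73.5]
y 2 [654.3 -81. ]
b 0 [540.3   9.4]
b 1 [601.9   1.9]
b 2 [663.4  -5.5]
crank [ 541.68785939 -245.63872335]
t 4.2 pos [454.6 248.1  11.7] rpy [-1.7997e+02 -7.0000e-02  1.1160e+01] d [   4.     8.9 -268.3] spin -48.8 grip 27.8 F [ 0.8 -0.1  0.4] q6 1.73
```

Call:
carry_out --pt "1 0 0 -30 0" --pt "1 0 0 -80 0" --pt "1 0 0 -135 0" --pt "1 0 0 -190 -8" --pt "1 0 0 -230 -18" --pt "1 0 0 -245 -28" --pt "1 0 0 -245 -38" --pt "1 0 0 -245 -48" --pt "1 0 0 -245 -48"

```text
time: 5.32
tool_pos: [454.0, 247.9, 256.4]
tcp_rot: [3.142, -0.001, 1.031]
contact_force: [0.1, -1.0, -2.5]
grip_width: 27.8
```

```bash
python3 -c "
from h import *
to(592.7,-73.5,255,83.1)"
```

```text
t 5.33 pos [454.  247.9 256.4] rpy [ 1.800e+02 -3.000e-02  5.907e+01] d [-204.4  284.1    1.3] spin -24.0 grip 27.8 F [ 0.1 -1.  -2.5] q6 0.89
```

Call:
carry_out --pt "1 -25 35 0 -4" --pt "1 -55 76 0 -8" --pt "1 -85 118 0 -12" --pt "1 -115 160 0 -16" --pt "1 -145 202 0 -20" --pt "1 -175 243 0 -24" --pt "1 -195 271 0 -24" --pt "1 -204 284 0 -24" --pt "1 -204 284 0 -24" --pt "1 -204 284 0 -24"

```text
time: 6.58
tool_pos: [592.4, -71.7, 256.3]
tcp_rot: [-3.141, -0.001, 1.45]
contact_force: [0.4, 0.4, -1.7]
grip_width: 27.7
```

```bash
python3 -c "
from h import *
c=snap('wrist','w2.png')
to(592.7,-73.5,200,83.1)"
```

```text
t 6.62 pos [592.4 -71.6 256.5] rpy [ 1.7999e+02 -5.0000e-02  8.3120e+01] d [-1.9  0.5 56.5] spin 0.0 grip 27.5 F [ 0.4 -0.3 -2.2] q6 -0.13
```

View pics/w2.png

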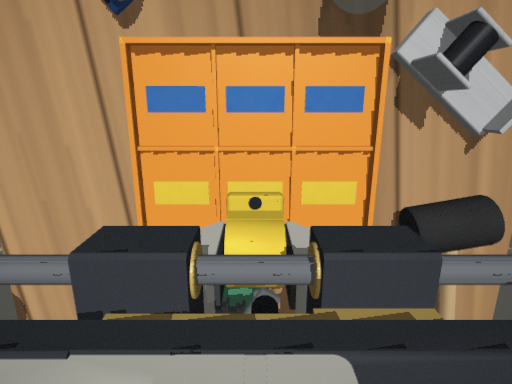

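The held block sits over the middle yellow cell and is aligned with the tray. I'll check the cell positions in this view.

```bash
python3 - <<'E'
from h import *
c=dict(np.load("pics/w2.npz"));W=cloud(c);hsv=cv2.cvtColor(c["color"],cv2.COLOR_RGB2HSV)
m=cv2.inRange(hsv,(105,120,60),(125,255,255));k,l,s,ce=cv2.connectedComponentsWithStats(m)
for i in range(1,k):
    if s[i,4]>300: print(ce[i],np.nanmedian(W[l==i],0).round(1))
m=cv2.inRange(hsv,(3,150,60),(20,255,255));W2=W.copy()
q=W[(m>0)&(W[...,2]>135)&(W[...,2]<175)]
r=cv2.minAreaRect(q[:,:2].astype(np.float32));print(r)
for x in(175,255,335): 
    print(W[60,x].round(1),W[42,x].round(1))
m=cv2.inRange(hsv,(21,100,60),(35,255,255));k,l,s,ce=cv2.connectedComponentsWithStats(m)
for i in range(1,k):
    if s[i,4]>300: print("y",ce[i],np.nanmedian(W[l==i],0).round(1))
E
```

```text
[175.55510753  98.49395161] [540.    8.7 151.8]
[255.  99.] [601.6   0.8 151.8]
[334.24356298  98.92901879] [663.2  -6.5 151.9]
((597.4838256835938, -31.051483154296875), (150.44793701171875, 196.72218322753906), 83.06182861328125)
[544.7  36.4 151.3] [549.4  46.5 162.9]
[605.   29.1 151.6] [606.3  40.1 160.2]
[665.3  21.8 151.4] [663.6  33.  161.1]
y [181.1937799 191.9569378] [530.7 -66.6 151.7]
y [254.75106787 219.07641196] [594.  -58.6 267.3]
y [328.17609562 191.97768924] [653.8 -81.5 151.8]
y [193.8547486  270.02793296] [580.4 -41.2 339. ]
y [315.59356725 269.99415205] [611.4 -44.4 339.3]
y [352.72627067 314.33680343] [619.1 -53.7 346.5]
y [170.99422799 316.23232323] [576.1 -48.4 347. ]
```

Call:
carry_out --pt "1 -2 0.5 35 0" --pt "1 -2 0.5 65 0" --pt "1 -2 0.5 80 0" --pt "1 -2 0.5 86 0" --pt "1 -2 0.5 89 0" --pt "1 -2 0.5 90 0" --pt "1 -2 0.5 90 0" --pt "1 -2 0.5 90 0"

```text
time: 7.62
tool_pos: [592.9, -73.7, 166.9]
tcp_rot: [3.141, -0.001, 1.451]
contact_force: [-0.5, -0.6, -2.0]
grip_width: 27.6
```

```bash
python3 -c "
from h import *
to(592.7,-73.5,165,83.1)"
```

```text
t 7.62 pos [592.9 -73.7 166.9] rpy [ 1.7995e+02 -5.0000e-02  8.3110e+01] d [ 0.2 -0.2  1.9] spin 0.0 grip 27.6 F [-0.5 -0.6 -2. ] q6 -0.13
```

Call:
carry_out --pt "1 0 0 1 0" --pt "1 0 0 2 0" --pt "1 0 0 2 0"

```text
time: 8.0
tool_pos: [592.9, -73.7, 164.8]
tcp_rot: [3.141, -0.001, 1.451]
contact_force: [0.5, 0.4, -1.9]
grip_width: 27.9
```

Call:
carry_out --pt "1 0 0 0.7 0" --pt "0.8 0 0 0.7 0" --pt "0.6 0 0 0.7 0" --pt "0.6 0 0 0.7 0" --pt "0.6 0 0 0.7 0"

```text
time: 8.62
tool_pos: [592.9, -73.7, 164.0]
tcp_rot: [3.141, -0.001, 1.451]
contact_force: [0.5, 0.4, -0.5]
grip_width: 36.5
```

Released at 36.5 mm. Lift and go back for the other blocks, next the blue one at (467.5,141), yaw 31.

Call:
carry_out --pt "0.6 0 0 -20 0" --pt "0.6 0 0 -60 0" --pt "0.4 0 0 -110 0" --pt "0.2 0 0 -115 0" --pt "0 0 0 -115 0"

```text
time: 9.25
tool_pos: [592.7, -73.8, 278.6]
tcp_rot: [3.141, -0.001, 1.451]
contact_force: [0.2, 0.5, -0.9]
grip_width: 62.3
```

```bash
python3 -c "
from h import *
to(467.6,140.8,230,31.3)
c=snap('wrist','w3.png')"
```

```text
t 9.25 pos [592.7 -73.8 278.6] rpy [ 1.7997e+02 -5.0000e-02  8.3110e+01] d [ 198.  -149.9   48.7] spin 51.8 grip 62.3 F [ 0.2  0.5 -0.9] q6 -0.13
```

View pics/w3.png

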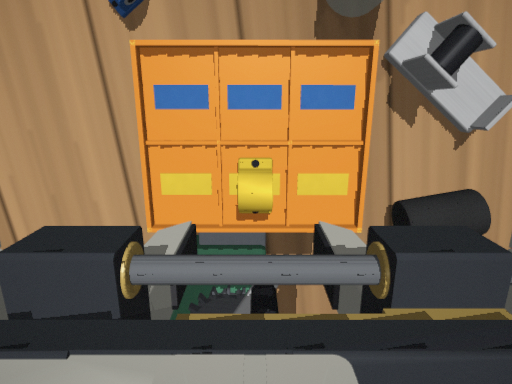

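The first yellow block is upright and centred at (255,187) in the middle yellow cell. On to the next.

Call:
carry_out --pt "0 25 -19 0 7" --pt "0 60 -45 0 16" --pt "0 95 -72 0 25" --pt "0 130 -98 10 35" --pt "0 165 -125 25 44" --pt "0 190 -144 45 52" --pt "0 198 -150 50 52" --pt "0 198 -150 50 52"

```text
time: 10.3
tool_pos: [466.9, 140.9, 227.4]
tcp_rot: [-3.139, 0.002, 0.546]
contact_force: [0.6, 0.1, 0.4]
grip_width: 91.5
```

```bash
python3 -c "
from h import *
c=snap('wrist','w4.png');blocks(c,(400,680,60,420))
c=snap('side','s4.png');blocks(c,(400,680,60,420))
to(467.6,140.8,11.5,31.3)"
```

```text
yellow [248.  24.] xy [591.1 224.2] yaw -22.8 z -1.9 cost 0.17 1633
blue [255. 163.] xy [467.5 140. ] yaw 31.3 z -2.0 cost 0.18 1061
yellow [225. 254.] xy [590.8 225.2] yaw -22.7 z -1.0 cost 0.46 261
blue [279. 246.] xy [467.  141.3] yaw 31.4 z -0.6 cost 0.39 254
blue [204. 287.] xy [590.3 339.5] yaw -32.4 z -0.8 cost 0.41 301
t 10.4 pos [467.9 140.2 228.3] rpy [-179.93    0.     31.17] d [  0.   -0.4 216.8] spin -0.1 grip 92.1 F [ 0.3 -0.7  0. ] q6 1.16
```

Call:
carry_out --pt "0 0 -0.4 45 0" --pt "0 0 -0.4 100 0" --pt "0 0 -0.4 155 0" --pt "0 0 -0.4 195 0" --pt "0 0 -0.4 212 0" --pt "0 0 -0.4 217 0" --pt "0.4 0 -0.4 217 0" --pt "0.8 0 -0.4 217 0" --pt "1 0 -0.4 217 0" --pt "1 0 -0.4 217 0"

```text
time: 11.65
tool_pos: [467.8, 140.9, 11.8]
tcp_rot: [-3.141, -0.001, 0.544]
contact_force: [-0.3, -0.3, -0.1]
grip_width: 56.2
```

Call:
carry_out --pt "1 0 0 0 0" --pt "1 0 0 0 0" --pt "1 0 0 0 0" --pt "1 0 0 0 0"

```text
time: 12.15
tool_pos: [467.8, 140.9, 11.8]
tcp_rot: [-3.141, -0.001, 0.544]
contact_force: [-0.2, 0.1, 1.7]
grip_width: 28.1
```

```bash
python3 -c "
from h import *
to(601.9,1.5,250,83.1)"
```

```text
t 12.15 pos [467.8 140.9  11.8] rpy [-1.7995e+02 -4.0000e-02  3.1170e+01] d [  42.8  188.4 -238.4] spin -51.9 grip 28.1 F [-0.2  0.1  1.7] q6 1.16
```

Call:
carry_out --pt "1 0 0 -30 0" --pt "1 0 0 -80 0" --pt "1 0 0 -135 -5" --pt "1 0 0 -190 -10" --pt "1 5 20 -230 -18" --pt "1 14 60 -238 -28" --pt "1 23 100 -238 -38" --pt "1 32 140 -238 -47" --pt "1 40 175 -238 -52" --pt "1 43 188 -238 -52"

```text
time: 13.4
tool_pos: [602.4, 0.5, 248.6]
tcp_rot: [-3.14, -0.001, 1.45]
contact_force: [-0.6, 0.4, -1.1]
grip_width: 27.7
```

```bash
python3 -c "
from h import *
to(601.9,1.5,165,83.1)"
```

```text
t 13.4 pos [6.024e+02 5.000e-01 2.486e+02] rpy [-1.7991e+02 -6.0000e-02  8.3050e+01] d [ 0.8 -0.5 83.6] spin -0.0 grip 27.7 F [-0.6  0.4 -1.1] q6 -0.01
```

Call:
carry_out --pt "1 0.8 -0.5 35 0" --pt "1 0.8 -0.5 62 0" --pt "1 0.8 -0.5 75 0" --pt "1 0.8 -0.5 81 0" --pt "1 0.8 -0.5 84 0" --pt "1 0.8 -0.5 84.5 0" --pt "1 0.8 -0.5 84.5 0" --pt "1 0.8 -0.5 84.5 0"

```text
time: 14.4
tool_pos: [602.2, 1.5, 164.7]
tcp_rot: [-3.141, -0.001, 1.45]
contact_force: [-0.3, 0.3, 0.1]
grip_width: 27.7
```

```bash
python3 -c "
from h import *
to(601.9,1.5,164,83.1)"
```

```text
t 14.4 pos [602.2   1.5 164.7] rpy [-1.7998e+02 -6.0000e-02  8.3050e+01] d [-0.  -0.3  0.7] spin -0.0 grip 27.7 F [-0.3  0.3  0.1] q6 -0.0
```

Call:
carry_out --pt "0.8 0 0 0 0" --pt "0.6 0 0 0 0" --pt "0.6 0 0 0 0" --pt "0.6 0 0 0 0" --pt "0.6 0 0 -20 0" --pt "0.6 0 0 -65 0" --pt "0.3 0 0 -110 0" --pt "0.0 0 0 -125 0"

```text
time: 15.4
tool_pos: [603.2, 1.3, 292.9]
tcp_rot: [3.137, -0.001, 1.45]
contact_force: [0.0, 0.6, -0.9]
grip_width: 52.5
```

```bash
python3 -c "
from h import *
to(591.2,224.6,200,157.2)
c=snap('wrist','w5.png')"
```

```text
t 15.4 pos [603.2   1.3 292.9] rpy [ 1.7971e+02 -6.0000e-02  8.3050e+01] d [220.1 -39.4  93. ] spin -74.1 grip 52.5 F [ 0.   0.6 -0.9] q6 -0.0
```

View pics/w5.png

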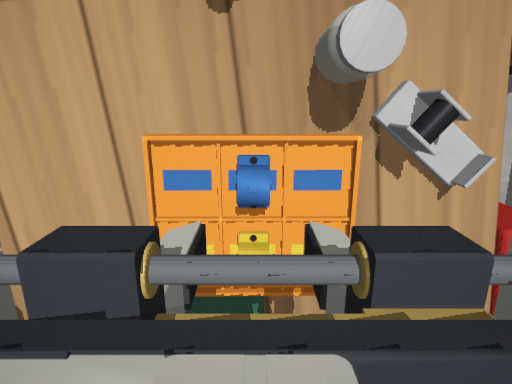

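Both blocks are neat in the middle cells. Next is the yellow block at (591,225).

Call:
carry_out --pt "0 30 -5 0 -8" --pt "0 70 -12 10 -18" --pt "0 110 -20 25 -28" --pt "0 150 -27 40 -38" --pt "0 185 -33 60 -48" --pt "0 210 -38 80 -58" --pt "0 220 -39 93 -68" --pt "0 220 -39 93 -74" --pt "0 220 -39 93 -74"

```text
time: 16.58
tool_pos: [590.8, 224.4, 198.3]
tcp_rot: [3.141, 0.002, 2.74]
contact_force: [0.6, -0.3, 0.4]
grip_width: 91.8
```

```bash
python3 -c "
from h import *
c=snap('wrist','w6.png');blocks(c,(400,680,60,420))
c=snap('side','s6.png');blocks(c,(400,680,60,420))
to(591.2,224.7,11.7,157.2)"
```

```text
yellow [255. 168.] xy [591.4 223.6] yaw -22.8 z -1.9 cost 0.15 1208
blue [357. 128.] xy [590.9 338.2] yaw -32.1 z -1.9 cost 0.15 1643
yellow [225. 254.] xy [590.8 225.2] yaw -21.8 z -0.9 cost 0.4 258
blue [203. 287.] xy [590.2 339.8] yaw -32.9 z -0.9 cost 0.43 294
t 16.68 pos [591.3 224.2 199.4] rpy [179.91   0.21 156.92] d [  1.    0.2 187.7] spin -0.3 grip 91.8 F [ 0.5 -0.9 -0.7] q6 -0.93
```

Call:
carry_out --pt "0 0 0 45 0" --pt "0 0 0 100 0" --pt "0 0 0 150 0" --pt "0 0 0 178 0" --pt "0 0 0 187 0" --pt "0.2 0 0 188 0" --pt "0.6 0 0 188 0" --pt "1 0 0 188 0" --pt "1 0 0 188 0" --pt "1 0 0 188 0"

```text
time: 17.92
tool_pos: [592.2, 224.2, 11.7]
tcp_rot: [3.14, 0.004, 2.739]
contact_force: [0.1, 0.6, -1.0]
grip_width: 46.4
```

Call:
carry_out --pt "1 0 0 0 0" --pt "1 0 0 0 0" --pt "1 0 0 0 0" --pt "1 0 0 0 0"

```text
time: 18.42
tool_pos: [592.2, 224.3, 11.8]
tcp_rot: [3.14, 0.004, 2.739]
contact_force: [-0.2, 0.0, -0.0]
grip_width: 28.1
```

```bash
python3 -c "
from h import *
to(654,-81,240,83.1);to(531,-66.3,240,83.1)"
```

```text
t 18.43 pos [592.2 224.3  11.8] rpy [179.89   0.24 156.91] d [-177.5 -256.1 -228. ] spin 73.8 grip 28.1 F [-0.2  0.  -0. ] q6 -0.93
t 18.43 pos [592.2 224.3  11.8] rpy [179.89   0.24 156.91] d [ -58.6 -290.8 -228.5] spin 73.8 grip 28.1 F [-0.2  0.  -0. ] q6 -0.93
```

Call:
carry_out --pt "1 0 0 -30 0" --pt "1 0 0 -80 0" --pt "1 0 0 -135 8" --pt "1 0 0 -190 16" --pt "1 0 -20 -225 24" --pt "1 -8 -50 -235 33" --pt "1 -18 -90 -235 42" --pt "1 -28 -135 -235 52" --pt "1 -38 -180 -235 62" --pt "1 -47 -225 -235 72"

```text
time: 19.68
tool_pos: [545.4, -2.6, 246.2]
tcp_rot: [3.138, -0.001, 1.476]
contact_force: [1.3, 0.8, -1.3]
grip_width: 27.8
```

```bash
python3 -c "
from h import *
to(531,-66.3,240,83.1)"
```

```text
t 19.68 pos [545.4  -2.6 246.2] rpy [ 1.7978e+02 -3.0000e-02  8.4590e+01] d [-64.8  -8.4   6.1] spin 1.5 grip 27.8 F [ 1.3  0.8 -1.3] q6 -0.05
```

Call:
carry_out --pt "1 -30 -4 6 1.5" --pt "1 -60 -8 6 1.5" --pt "1 -65 -8.4 6 1.5" --pt "1 -65 -8.4 6 1.5" --pt "1 -65 -8.4 6 1.5"

```text
time: 20.3
tool_pos: [531.1, -65.5, 240.0]
tcp_rot: [3.138, -0.001, 1.451]
contact_force: [0.2, -0.6, -0.9]
grip_width: 27.9
```

```bash
python3 -c "
from h import *
to(531,-66.3,164.7,83.1)"
```

```text
t 20.3 pos [531.1 -65.5 240. ] rpy [ 1.7979e+02 -6.0000e-02  8.3150e+01] d [-0.9 -0.3 75.3] spin 0.0 grip 27.9 F [ 0.2 -0.6 -0.9] q6 -0.15
```

Call:
carry_out --pt "1 -1 0 30 0" --pt "1 -1 0 55 0" --pt "1 -1 0 67 0" --pt "1 -1 0 73 0" --pt "1 -1 0 75 0" --pt "1 -1 0 76 0" --pt "1 -1 0 76 0" --pt "1 -1 0 76 0"

```text
time: 21.3
tool_pos: [531.7, -66.5, 164.8]
tcp_rot: [3.136, -0.001, 1.451]
contact_force: [0.2, 0.8, 1.8]
grip_width: 27.9
```

Call:
carry_out --pt "0.8 0 0 0 0" --pt "0.62 0 0 0 0" --pt "0.62 0 0 0 0" --pt "0.62 0 0 0 0" --pt "0.62 0 0 -20 0" --pt "0.6 0 0 -65 0" --pt "0.3 0 0 -110 0" --pt "0.0 0 0 -120 0"

```text
time: 22.3
tool_pos: [532.2, -66.9, 288.0]
tcp_rot: [3.131, -0.0, 1.451]
contact_force: [0.2, -0.2, 0.0]
grip_width: 52.2
```

```bash
python3 -c "
from h import *
to(590.7,338.9,200,147.8)
c=snap('wrist','w7.png')"
```

```text
t 22.3 pos [532.2 -66.9 288. ] rpy [ 1.7936e+02 -1.0000e-02  8.3150e+01] d [409.8   8.7  88.1] spin -64.7 grip 52.2 F [ 0.2 -0.2  0. ] q6 -0.15
```

View pics/w7.png

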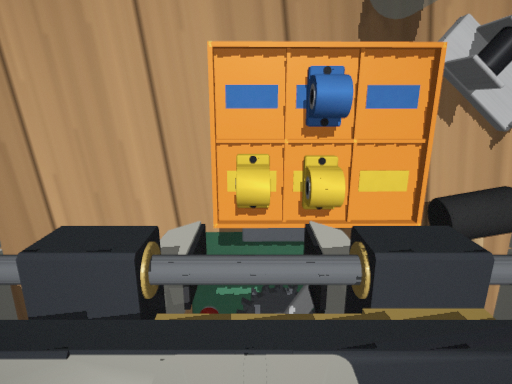

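Three are placed and neat. Now the last blue block at (590.7,339).

Call:
carry_out --pt "0 30 0 0 -6" --pt "0 75 1 5 -13" --pt "0 125 2 15 -21" --pt "0 175 3 30 -29" --pt "0 225 4 45 -37" --pt "0 275 5 60 -45" --pt "0 325 6 75 -53" --pt "0 370 8 85 -60" --pt "0 400 9 88 -65" --pt "0 410 9 88 -65"

```text
time: 23.6
tool_pos: [589.7, 340.4, 197.1]
tcp_rot: [3.14, 0.007, 2.587]
contact_force: [-0.3, -0.2, 1.1]
grip_width: 92.1
```

Call:
carry_out --pt "0 0 0 0 0" --pt "0 0 0 0 0"

```text
time: 23.85
tool_pos: [589.6, 339.1, 196.8]
tcp_rot: [3.141, 0.006, 2.585]
contact_force: [-0.4, -0.0, -0.2]
grip_width: 91.8
```

```bash
python3 -c "
from h import *
c=snap('wrist','w8.png');blocks(c,(400,680,60,420))
c=snap('side','s8.png');blocks(c,(400,680,60,420))
to(590.7,338.9,11.7,147.8)"
```

```text
blue [255. 169.] xy [590.9 338.2] yaw -32.1 z -1.9 cost 0.15 1232
blue [204. 287.] xy [590.4 339.5] yaw -32.8 z -1.0 cost 0.4 302
t 23.95 pos [589.9 339.1 197.4] rpy [179.92   0.4  148.11] d [  0.5  -0.  185.7] spin 0.3 grip 91.9 F [-0.5 -0.3 -0.8] q6 -0.6
```

Call:
carry_out --pt "0 0.5 0 45 0" --pt "0 0.5 0 100 0" --pt "0 0.5 0 150 0" --pt "0 0.5 0 177 0" --pt "0 0.5 0 185 0" --pt "0.2 0.5 0 186 0" --pt "0.6 0.5 0 186 0" --pt "1 0.5 0 186 0" --pt "1 0.5 0 186 0" --pt "1 0.5 0 186 0"

```text
time: 25.2
tool_pos: [590.8, 339.1, 11.8]
tcp_rot: [3.14, 0.007, 2.585]
contact_force: [0.6, 0.5, -0.3]
grip_width: 46.4
```

Call:
carry_out --pt "1 0 0 0 0" --pt "1 0 0 0 0" --pt "1 0 0 0 0" --pt "1 0 0 0 0"

```text
time: 25.7
tool_pos: [590.8, 339.1, 11.8]
tcp_rot: [3.14, 0.007, 2.585]
contact_force: [-0.2, 1.2, 0.9]
grip_width: 27.5
```

```bash
python3 -c "
from h import *
to(540,9.2,240,83.1)"
```

```text
t 25.7 pos [590.8 339.1  11.8] rpy [179.9    0.41 148.11] d [-132.8 -306.5 -227.8] spin 65.0 grip 27.5 F [-0.2  1.2  0.9] q6 -0.6
```

Call:
carry_out --pt "1 0 0 -30 0" --pt "1 0 0 -80 0" --pt "1 0 0 -135 6" --pt "1 0 0 -190 13" --pt "1 -9 -20 -220 20" --pt "1 -24 -55 -233 28" --pt "1 -42 -97 -233 36" --pt "1 -60 -140 -233 45" --pt "1 -79 -183 -233 54" --pt "1 -98 -226 -233 62"

```text
time: 26.95
tool_pos: [552.3, 94.5, 244.8]
tcp_rot: [3.135, 0.002, 1.498]
contact_force: [1.4, -0.3, -1.0]
grip_width: 27.8
```

```bash
python3 -c "
from h import *
to(540,9.2,240,83.1)"
```

```text
t 26.95 pos [552.3  94.5 244.8] rpy [1.7962e+02 1.1000e-01 8.5840e+01] d [-86.   -6.1   4.9] spin 2.7 grip 27.8 F [ 1.4 -0.3 -1. ] q6 0.11
```

Call:
carry_out --pt "1 -30 -2 5 1" --pt "1 -60 -4 5 2.7" --pt "1 -82 -6 5 2.7" --pt "1 -86 -6 5 2.7" --pt "1 -86 -6 5 2.7" --pt "1 -86 -6 5 2.7"

```text
time: 27.7
tool_pos: [540.2, 10.1, 239.8]
tcp_rot: [3.135, 0.001, 1.452]
contact_force: [-0.2, 0.4, -1.1]
grip_width: 27.8
```

```bash
python3 -c "
from h import *
to(540,9.2,164.7,83.1)"
```

```text
t 27.7 pos [540.2  10.1 239.8] rpy [1.7962e+02 7.0000e-02 8.3200e+01] d [-0.8 -0.6 75.1] spin 0.1 grip 27.8 F [-0.2  0.4 -1.1] q6 -0.0
```

Call:
carry_out --pt "1 -1 -0.5 30 0" --pt "1 -1 -0.5 55 0" --pt "1 -1 -0.5 67 0" --pt "1 -1 -0.5 73 0" --pt "1 -1 -0.5 75 0" --pt "1 -1 -0.5 75.5 0" --pt "1 -1 -0.5 75.5 0" --pt "1 -1 -0.5 75.5 0"

```text
time: 28.7
tool_pos: [540.4, 8.9, 164.8]
tcp_rot: [3.134, 0.001, 1.452]
contact_force: [-0.1, -0.0, -0.7]
grip_width: 27.8
```

Call:
carry_out --pt "0.8 0 0 0.2 0" --pt "0.62 0 0 0.2 0" --pt "0.62 0 0 0.2 0" --pt "0.62 0 0 0.2 0" --pt "0.62 0 0 -20 0" --pt "0.6 0 0 -65 0" --pt "0.3 0 0 -110 0" --pt "0.0 0 0 -125 0"

```text
time: 29.7
tool_pos: [540.4, 9.1, 292.7]
tcp_rot: [3.129, 0.001, 1.452]
contact_force: [0.1, -0.5, -0.0]
grip_width: 52.1
```

```bash
python3 -c "
from h import *
c=snap('wrist','w9.png')
blocks(c,(450,750,-120,60),160,210)
c=snap('scene','c9.png',(145,130,285,260),4.5)
blocks(c,(450,750,-120,60),160,210)
to(480,-240,330,83.1)"
```

```text
yellow [253. 244.] xy [532.4 -66.5] yaw 83.2 z 151.2 cost 0.12 621
blue [253. 182.] xy [541.    8.2] yaw 82.7 z 150.9 cost 0.15 1635
blue [323. 183.] xy [6.02e+02 4.00e-01] yaw 82.9 z 150.9 cost 0.13 1824
yellow [226. 177.] xy [572.8 -65.6] yaw 7.3 z 170.4 cost 9.04 390
blue [248. 185.] xy [582.3   8.8] yaw 6.8 z 171.3 cost 9.53 404
t 29.8 pos [539.9   9.1 291. ] rpy [1.794e+02 8.000e-02 8.320e+01] d [-254.5  -29.6  -38.9] spin 0.1 grip 59.9 F [-0.1 -0.4 -0.3] q6 -0.01
```

View pics/c9.png

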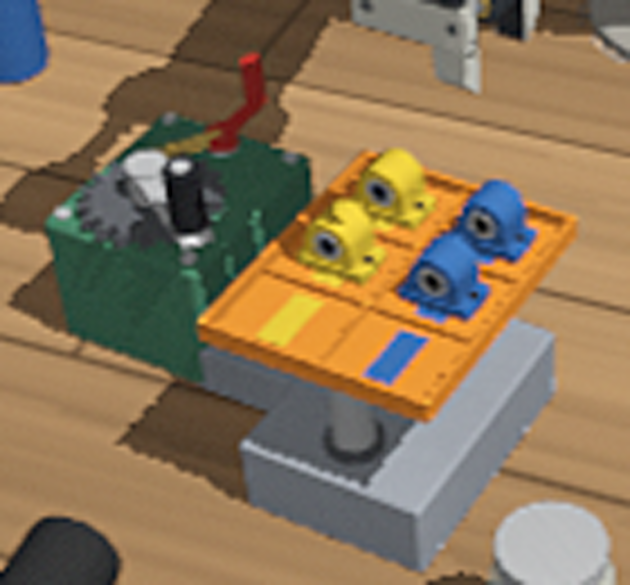

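View pics/w9.png

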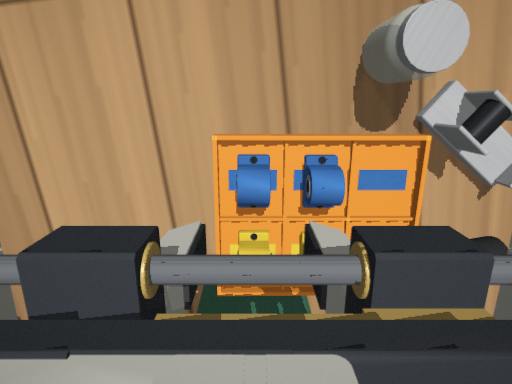

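Call:
carry_out --pt "0 -30 0 -20 10" --pt "0 -70 0 -30 20" --pt "0 -110 5 -30 30" --pt "0 -150 15 -30 40" --pt "0 -190 40 -30 50" --pt "0 -215 65 -30 60" --pt "0 -235 85 -30 70" --pt "0 -250 100 -30 80" --pt "0 -258 108 -30 90" --pt "0 -258 108 -30 90"

```text
time: 31.05
tool_pos: [616.1, -260.2, 319.4]
tcp_rot: [-3.141, -0.006, -0.118]
contact_force: [0.7, -0.8, 0.1]
grip_width: 92.2
```

```bash
python3 -c "
from h import *
c=snap('wrist','w10.png')
to(400,-235,320,-6.9)"
```

```text
t 31.1 pos [ 615.9 -259.7  320.1] rpy [-179.99   -0.4    -6.62] d [-217.3    0.4   -1.4] spin 0.3 grip 91.8 F [-0.5  0.2 -0.3] q6 1.17
```

View pics/w10.png

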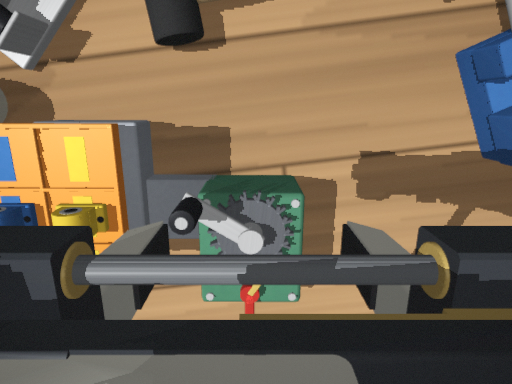

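Call:
carry_out --pt "0 -40 0 0 0" --pt "0 -90 0 0 0" --pt "0 -140 0 0 0" --pt "0 -180 0 0 0" --pt "0 -197 0 0 0" --pt "0 -197 0 0 0" --pt "0 -197 0 0 0"

```text
time: 31.98
tool_pos: [420.7, -236.7, 318.6]
tcp_rot: [-3.141, -0.007, -0.114]
contact_force: [-1.0, 0.2, -0.3]
grip_width: 91.7
```

```bash
python3 -c "
from h import *
c=snap('wrist','w11.png')
to(400,-235,320,-6.9)"
```

```text
t 32.02 pos [ 420.9 -236.8  318.5] rpy [-179.98   -0.4    -6.52] d [-20.9   0.5  -1.7] spin 0.4 grip 91.6 F [-0.2 -0.2 -0. ] q6 1.01
```

View pics/w11.png

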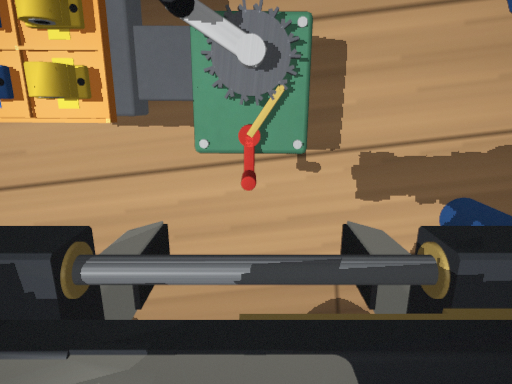

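```bash
python3 - <<'E'
from h import *
def cen(f,msk,zlo,zhi,roi):
    c=dict(np.load(f"pics/{f}.npz"));W=cloud(c);hsv=cv2.cvtColor(c["color"],cv2.COLOR_RGB2HSV)
    m=cv2.inRange(hsv,*msk)>0; R=np.zeros_like(m); R[roi[1]:roi[3],roi[0]:roi[2]]=1
    P=W[m&R&(W[...,2]>zlo)&(W[...,2]<zhi)]
    print(f,len(P),P.mean(0).round(1),np.median(P,0).round(1),P.min(0).round(1),P.max(0).round(1)); return P
red=((0,150,40),(6,255,255))
cen("w11",red,90,300,(230,110,270,200)); cen("w11",red,150,300,(230,110,270,200)); cen("w11",red,90,135,(230,120,262,148))
for f,roi in(("w10",(160,190,210,240)),):
    P=cen(f,((0,0,0),(180,255,255)),150,300,roi)
    t=P[P[:,2]>P[:,2].max()-4]; print("knob top",t.mean(0).round(1),t.min(0).round(1),t.max(0).round(1))
    P=cen(f,((0,0,150),(180,60,255)),100,300,(238,228,266,250))
P=cen("w11",((0,0,150),(180,60,255)),100,300,(235,32,268,66)); t=P[P[:,2]>P[:,2].max()-4]; print("hub top",t.mean(0).round(1),t.min(0),t.max(0))
cen("w11",((100,100,40),(127,255,255)),20,300,(420,180,512,230))
cen("w11",((50,80,20),(90,255,255)),60,300,(190,10,315,150))
for n,roi in(("scene0",(180,135,215,175)),("side0",(310,130,345,165))):
    P=cen(n,red,145,300,roi)
for n,roi in(("scene0",(178,160,196,186)),("side0",(273,120,290,145))):
    P=cen(n,((0,0,0),(180,255,255)),140,300,roi); t=P[P[:,2]>P[:,2].max()-5]; print("knobtop",t.mean(0).round(1))
E
```

```text
w11 783 [ 437.7 -232.2  131.1] [ 437.4 -231.8  122.7] [ 406.9 -246.7  102.9] [ 470.6 -222.4  159. ]
w11 178 [ 415.3 -229.8  156.6] [ 415.3 -229.8  156.9] [ 406.9 -237.   150.4] [ 422.  -222.4  159. ]
w11 310 [ 457.2 -234.2  122. ] [ 456.5 -233.2  122.2] [ 445.6 -246.7  107.5] [ 470.6 -223.3  124.4]
w10 902 [ 591.5 -190.9  185.5] [ 592.4 -191.5  193.3] [ 576.1 -200.9  150.4] [ 600.8 -175.8  197.7]
knob top [ 588.4 -188.2  194.8] [ 576.3 -199.9  193.7] [ 599.7 -176.6  197.7]
w10 465 [ 544.  -245.8  148.6] [ 543.8 -245.4  149. ] [ 520.1 -260.1  122. ] [ 557.6 -232.8  151.3]
w11 834 [ 542.4 -245.5  148.6] [ 542.4 -245.3  149.1] [ 527.2 -261.2  121.7] [ 560.2 -231.7  151.6]
hub top [ 541.1 -246.4  149.3] [ 527.16274415 -259.99630097  147.61268118] [ 554.5278953  -232.79748397  151.6110015 ]
w11 1230 [ 311.7 -528.6   60.2] [ 314.5 -527.4   59. ] [ 283.9 -556.5   20. ] [ 319.6 -510.3  114.6]
w11 7972 [ 496.8 -242.6  108.1] [ 489.7 -241.3  108.1] [ 435.3 -314.8  102.6] [ 588.8 -172.2  123.9]
scene0 20 [ 418.2 -227.   153.7] [ 418.7 -226.7  154.6] [ 409.4 -232.2  145.1] [ 424.2 -222.7  160.8]
side0 22 [ 414.1 -222.9  153.6] [ 413.6 -222.5  153.9] [ 408.1 -231.2  145.5] [ 420.3 -218.   159.8]
scene0 214 [ 588.2 -192.2  167.7] [ 594.2 -183.7  164.7] [ 527.4 -248.4  140.2] [ 606.3 -172.1  198.9]
knobtop [ 590.6 -186.   195.9]
side0 174 [ 582.8 -181.8  167.7] [ 582.9 -178.5  167.8] [ 563.1 -224.   140. ] [ 600.1 -169.8  197.5]
knobtop [ 586.2 -183.2  194.8]
```

```bash
python3 -c "
from h import *
to(415.2,-229.3,131.5,-6.9)"
```

```text
t 32.02 pos [ 420.9 -236.8  318.5] rpy [-179.98   -0.4    -6.52] d [ -7.8  -6.8 186.9] spin 0.4 grip 91.6 F [-0.2 -0.2 -0. ] q6 1.01
```

Call:
carry_out --pt "0.3 -7 -6.5 30 0.4" --pt "0.5 -8 -7 70 0.4" --pt "0.5 -8 -7 100 0.4" --pt "0.5 -8 -7 115 0.4" --pt "0.5 -8 -7 118 0.4" --pt "0.5 -8 -7 118 0.4"

```text
time: 32.78
tool_pos: [415.1, -229.1, 200.6]
tcp_rot: [-3.141, -0.007, -0.12]
contact_force: [0.1, -0.6, 0.1]
grip_width: 46.4
```

```bash
python3 -c "
from h import *
to(415.2,-229.3,131.5,-6.9)
c=snap('wrist','w12.png')
c=snap('side','s12.png',(205,110,355,230),5)"
```

```text
t 32.77 pos [ 415.1 -229.1  200.6] rpy [-179.98   -0.41   -6.88] d [-0.4  0.2 69.1] spin 0.0 grip 46.4 F [ 0.1 -0.6  0.1] q6 1.02
```

View pics/s12.png

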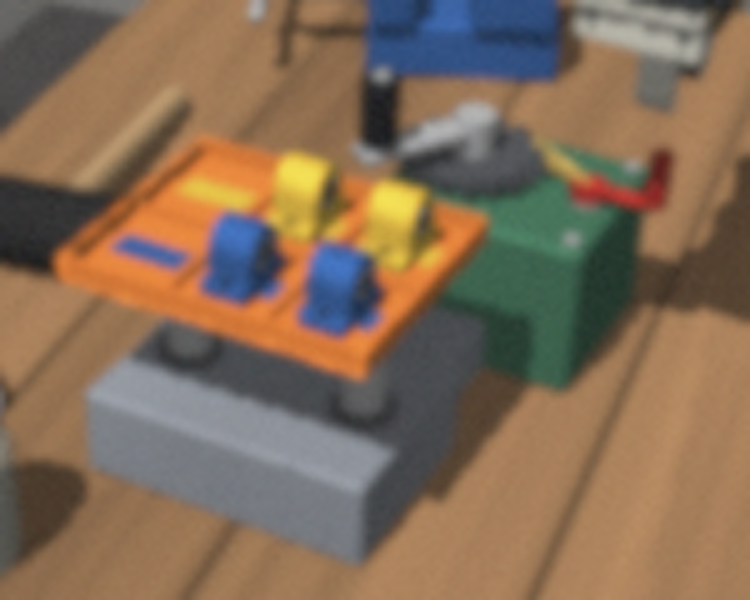

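The pin (660,175 in the crop) is directly beneath the open fingers. I'll descend and close on it.

Call:
carry_out --pt "0.5 0 0 25 0" --pt "0.5 0 0 50 0" --pt "0.5 -0.4 0 64 0" --pt "0.5 -0.4 0 69 0" --pt "0.7 -0.4 0 69 0" --pt "0.9 -0.4 0 69 0" --pt "1 -0.4 0 69 0" --pt "1 -0.4 0 69 0" --pt "1 -0.4 0 69 0" --pt "1 -0.4 0 69 0"

```text
time: 34.12
tool_pos: [415.5, -229.3, 132.5]
tcp_rot: [3.141, -0.009, -0.12]
contact_force: [-0.6, 1.9, 5.0]
grip_width: 15.3
```

```bash
python3 -c "
from h import *
to(415.2,-229.3,131.5,-6.9)"
```

```text
t 34.12 pos [ 415.5 -229.3  132.5] rpy [179.98  -0.51  -6.9 ] d [-0.3  0.   1. ] spin 0.0 grip 15.3 F [-0.6  1.9  5. ] q6 1.02
```

Call:
carry_out --pt "1 0.2 -4.5 0 6" --pt "1 0.9 -8.9 0 11.5" --pt "1 2 -13.3 0 17" --pt "1 3.5 -17.5 0 23" --pt "1 5.5 -21.6 0 28.5" --pt "1 7.9 -25.6 0 34.5" --pt "1 8.2 -26 0 35" --pt "1 8.2 -26 0 35"

```text
time: 35.12
tool_pos: [426.1, -205.6, 132.5]
tcp_rot: [-3.139, -0.008, -0.731]
contact_force: [-3.3, -4.3, 2.0]
grip_width: 15.2
```

```bash
python3 -c "
from h import *
to(415.2,-229.3,131.5,-6.9)"
```

```text
t 35.12 pos [ 426.1 -205.6  132.5] rpy [-179.87   -0.45  -41.87] d [ 7.7 25.   1. ] spin -35.0 grip 15.2 F [-3.3 -4.3  2. ] q6 1.69
```

Call:
carry_out --pt "1 0 -1.5 0 0" --pt "1 0 -1.5 0 0" --pt "1 0 -1.5 0 0"

```text
time: 35.5
tool_pos: [426.1, -205.6, 132.5]
tcp_rot: [3.141, -0.008, -0.73]
contact_force: [-4.3, -3.8, 3.3]
grip_width: 14.8
```

Call:
carry_out --pt "1 0 -2 0 0" --pt "1 0 -4 0 0" --pt "1 0 -4 0 0"

```text
time: 35.88
tool_pos: [426.3, -205.4, 132.5]
tcp_rot: [3.134, -0.007, -0.729]
contact_force: [-13.9, -13.6, 5.0]
grip_width: 15.3
```

```bash
python3 -c "
from h import *
to(415.2,-229.3,131.5,-6.9)
c=snap('wrist','w13.png')
c=snap('scene','c13.png',(165,130,235,200),8)
c=snap('side','s13.png',(265,110,355,190),8)"
```

```text
t 35.88 pos [ 426.3 -205.4  132.5] rpy [179.57  -0.39 -41.75] d [ 7.7 25.2  1.2] spin -34.9 grip 15.3 F [-13.9 -13.6   5. ] q6 1.7
```

View pics/w13.png

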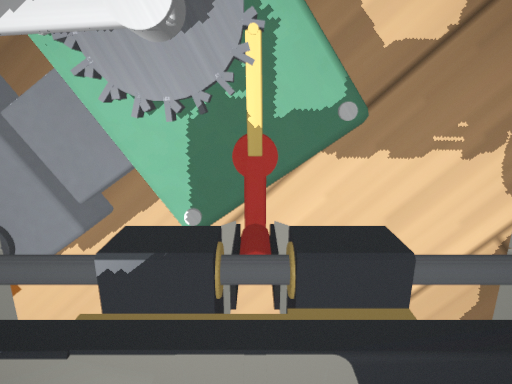

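View pics/c13.png

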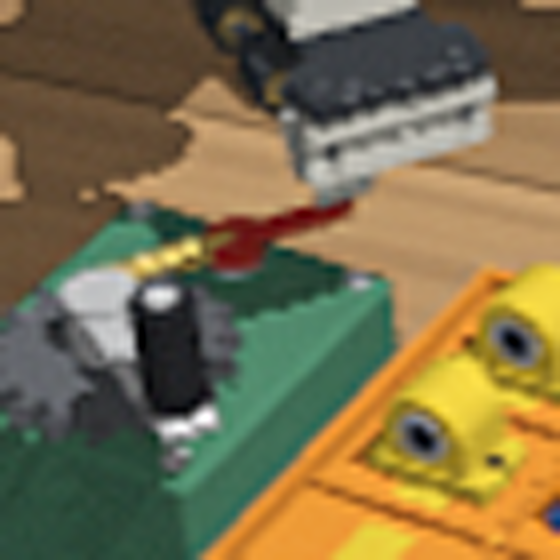

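The lever is at its stop: the force rose to 19 N with no motion. The pawl is still caught, in line with the lever. I'll relax, open and lift.

Call:
carry_out --pt "1 0 0 0 0" --pt "1 0 0 0 0" --pt "0.85 0 0 0 0" --pt "0.7 0 0 0 0" --pt "0.7 0 0 0 0" --pt "0.7 0 0 -20 0" --pt "0.6 0 0 -60 0" --pt "0.5 0 0 -115 0" --pt "0.5 0 0 -130 0" --pt "0.5 0 0 -130 0"

```text
time: 37.28
tool_pos: [426.8, -204.1, 263.3]
tcp_rot: [3.135, -0.009, -0.729]
contact_force: [0.6, -0.4, -0.9]
grip_width: 45.7
```

```bash
python3 -c "
from h import *
c=snap('scene','c14.png',(165,130,235,200),8)
to(588.3,-187.0,260,51.6)"
```

```text
t 37.33 pos [ 426.3 -203.8  262.1] rpy [179.6   -0.38 -41.75] d [ 109.7 -120.5    2. ] spin -93.4 grip 45.9 F [-1.1  0.3 -0.4] q6 1.7
```

View pics/c14.png

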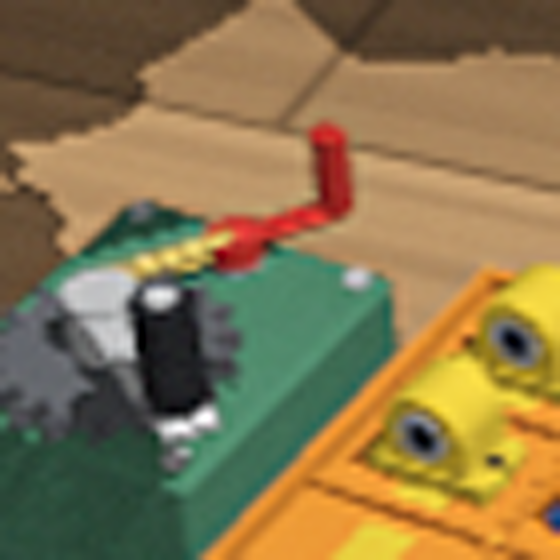

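Call:
carry_out --pt "0.5 10 -11 0 -9" --pt "0.5 30 -33 0 -19" --pt "0.5 50 -55 0 -29" --pt "0.5 75 -82 0 -39" --pt "0.5 95 -104 0 -49" --pt "0.5 105 -115 2 -59" --pt "0.5 110 -120 2 -69" --pt "0.5 110 -120 2 -79" --pt "0.5 110 -120 2 -89" --pt "0.5 110 -120 2 -93.5"

```text
time: 38.58
tool_pos: [587.8, -187.1, 257.6]
tcp_rot: [3.139, 0.008, 0.907]
contact_force: [-0.6, -0.7, 0.5]
grip_width: 45.9
```

```bash
python3 -c "
from h import *
c=snap('wrist','w15.png')
c=snap('side','s15.png',(245,80,345,170),7)
to(588.3,-187.0,156.5,51.6)"
```

```text
t 38.67 pos [ 587.8 -187.2  257.8] rpy [179.84   0.46  51.78] d [  1.3   0.  101.3] spin 0.2 grip 45.7 F [ 0.3 -0.3  0. ] q6 0.24
```

View pics/w15.png

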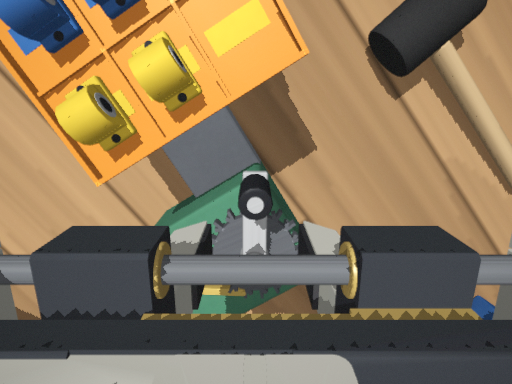

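View pics/s15.png

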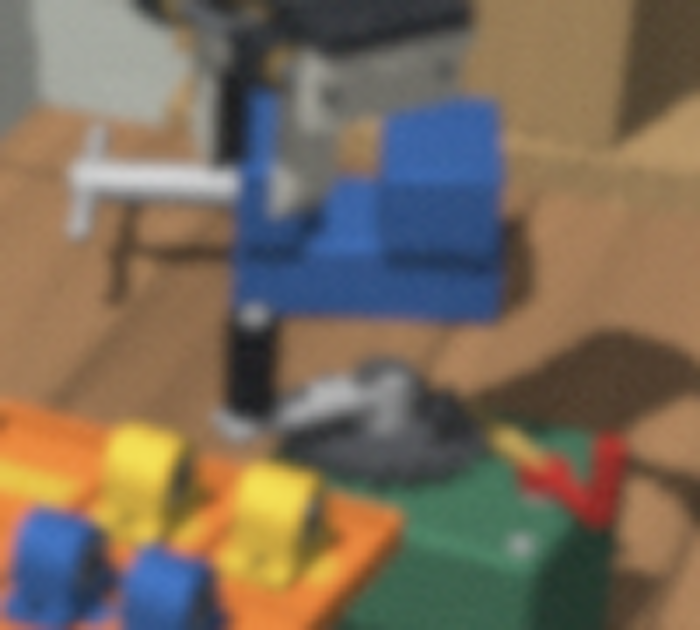

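Call:
carry_out --pt "0.5 1 0 35 0" --pt "0.5 1 0 70 0" --pt "0.5 1 0 92 0" --pt "0.5 1 0 100 0" --pt "0.5 1 0 101 0" --pt "0.7 1 0 101 0" --pt "1 1 0 101 0" --pt "1 1 0 101 0" --pt "1 1 0 101 0" --pt "1 1 0 101 0"

```text
time: 39.92
tool_pos: [588.4, -187.3, 157.6]
tcp_rot: [3.138, 0.008, 0.904]
contact_force: [-1.6, 1.0, 4.6]
grip_width: 25.2
```

```bash
python3 -c "
from h import *
to(588.3,-187.0,156.5,51.6)"
```

```text
t 39.92 pos [ 588.4 -187.3  157.6] rpy [179.78   0.44  51.79] d [ 0.2 -0.2  1.1] spin 0.2 grip 25.2 F [-1.6  1.   4.6] q6 0.24
```

Call:
carry_out --pt "1 0 -3 0 0" --pt "1 -0.2 -6 0 0" --pt "1 -0.5 -9 0 0" --pt "1 -0.9 -12 0 0" --pt "1 -1.1 -13 0 0" --pt "1 -1.1 -13 0 0"

```text
time: 40.67
tool_pos: [578.4, -180.5, 157.8]
tcp_rot: [3.135, 0.007, 0.904]
contact_force: [6.7, -3.1, -0.6]
grip_width: 25.3
```

```bash
cat >> h.py <<'E'
def crank():
    o=bot.get_obs(); p=o["tool_pos"][:2]-[541.5,-246]
    print("phi",np.degrees(np.arctan2(p[1],p[0])).round(1),"r",np.hypot(*p).round(1),"turned",np.radians(51.4-np.degrees(np.arctan2(p[1],p[0]))).round(3))
def arc(to_turn,n,step=None,ratio=0.85):
    "rows: crank turn from now to to_turn over n rows"
    o=bot.get_obs(); R=Ro.from_euler("xyz",o["tcp_rot"]); p=o["tool_pos"][:2]-[541.5,-246]
    ph=np.arctan2(p[1],p[0]); t0=np.radians(51.4)-ph
    yaw0=51.8-0; 
    for t in np.linspace(t0,to_turn,n+1)[1:]:
        a=np.radians(51.4)-t; q=np.array([541.5+75.1*np.cos(a),-246+75.1*np.sin(a),157.6])
        d=R.inv().apply(q-o["tool_pos"]); tgt=yaw0-ratio*np.degrees(max(t,0)); sp=-(tgt-np.degrees(o["tcp_rot"][2]))
        print("[1, %.1f, %.1f, %.1f, %.1f],"%(*d,sp),end=" ")
    print()
E
python3 -c "
from h import *
to(588.3,-187.0,156.5,51.6);crank()
c=snap('scene','c16.png',(165,130,235,200),8)
c=snap('side','s16.png',(265,110,355,190),8)
c=snap('wrist','w16.png')"
```

```text
t 40.67 pos [ 578.4 -180.5  157.8] rpy [179.63   0.4   51.77] d [ 1.1 11.8  1.3] spin 0.2 grip 25.3 F [ 6.7 -3.1 -0.6] q6 0.25
phi 60.6 r 75.1 turned -0.161
```

View pics/c16.png

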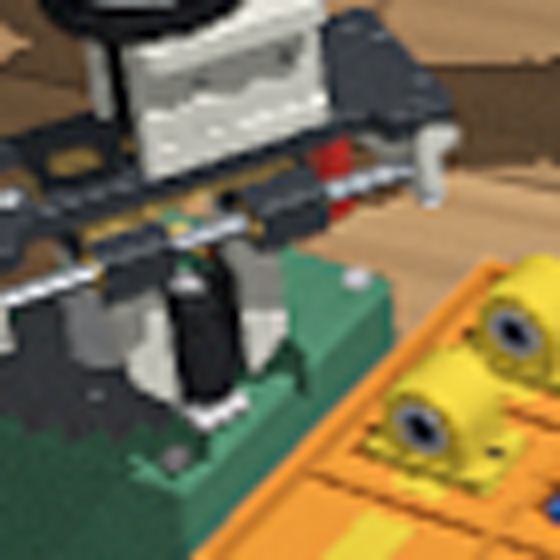

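View pics/s16.png

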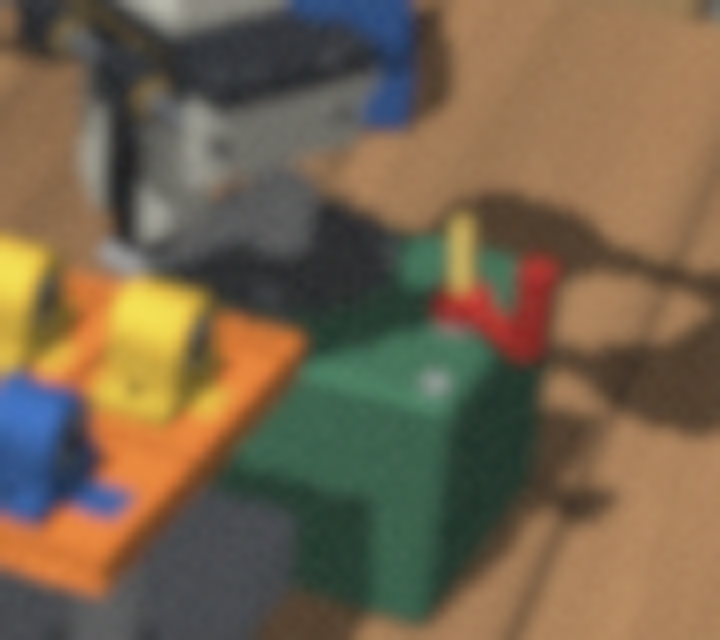

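View pics/w16.png

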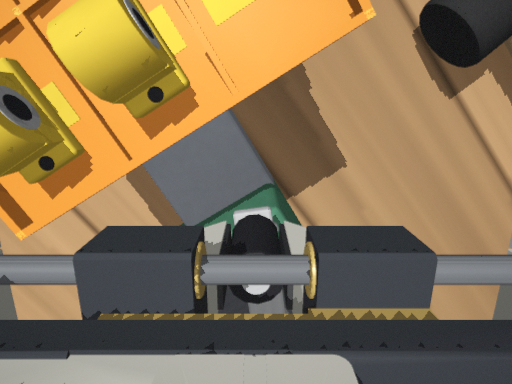

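Wound up 0.16 rad: the pawl has swung clear of the wheel ((460,250) in the side crop) and the knob carries about 7 N. Lowering now, about 0.6 rad/s.

```bash
python3 -c "
from h import *
arc(0.55,10)"
```

```text
[1, 0.5, 5.2, 0.2, -0.0], [1, 0.7, 10.5, 0.3, -0.0], [1, 0.6, 15.7, 0.3, 2.9], [1, 0.0, 20.9, 0.4, 6.3], [1, -0.9, 26.1, 0.4, 9.7], [1, -2.1, 31.2, 0.5, 13.1], [1, -3.7, 36.2, 0.5, 16.5], [1, -5.7, 41.1, 0.6, 19.9], [1, -8.0, 45.8, 0.6, 23.4], [1, -10.6, 50.4, 0.7, 26.8],
```

Call:
carry_out --pt "1 0.4 4 0.2 0" --pt "1 0.7 10 0.3 0" --pt "1 0.6 15.5 0.3 3" --pt "1 0 21 0.4 6.5" --pt "1 -1 26 0.4 10" --pt "1 -2.1 31 0.5 13" --pt "1 -3.7 36 0.5 16.5" --pt "1 -5.7 41 0.6 20" --pt "1 -8 46 0.6 23.5" --pt "1 -10.5 50 0.6 27"

```text
time: 42.08
tool_pos: [613.0, -223.2, 157.8]
tcp_rot: [3.126, 0.002, 0.429]
contact_force: [3.7, -8.9, -1.1]
grip_width: 25.5
```

```bash
python3 -c "
from h import *
to(588.3,-187.0,156.5,51.6);crank();arc(1.25,10)"
```

```text
t 42.08 pos [ 613.  -223.2  157.8] rpy [1.791e+02 9.000e-02 2.460e+01] d [ -7.4 -43.2   0.6] spin -27.0 grip 25.5 F [ 3.7 -8.9 -1.1] q6 0.68
phi 17.7 r 75.0 turned 0.589
[1, -0.7, 4.9, 0.3, 4.7], [1, -1.8, 9.8, 0.4, 7.9], [1, -3.2, 14.5, 0.4, 11.1], [1, -4.9, 19.2, 0.5, 14.4], [1, -6.9, 23.7, 0.6, 17.6], [1, -9.2, 28.1, 0.7, 20.8], [1, -11.8, 32.3, 0.7, 24.0], [1, -14.7, 36.4, 0.8, 27.2], [1, -17.8, 40.2, 0.9, 30.5], [1, -21.2, 43.9, 0.9, 33.7],
```

Call:
carry_out --pt "1 -0.6 4 0.2 4" --pt "1 -1.7 9.5 0.3 8" --pt "1 -3.2 14.5 0.4 11" --pt "1 -4.9 19 0.5 14.5" --pt "1 -6.9 23.7 0.5 17.5" --pt "1 -9.2 28 0.6 21" --pt "1 -11.8 32.3 0.6 24" --pt "1 -14.7 36.4 0.7 27" --pt "1 -17.8 40.2 0.8 30.5" --pt "1 -21 43.8 0.8 33.5"

```text
time: 43.32
tool_pos: [611.1, -274.5, 157.8]
tcp_rot: [3.124, -0.006, -0.158]
contact_force: [-4.1, -7.0, 3.2]
grip_width: 25.8
```

```bash
python3 -c "
from h import *
to(588.3,-187.0,156.5,51.6);crank();arc(1.95,10)"
```

```text
t 43.33 pos [ 611.1 -274.5  157.8] rpy [179.01  -0.35  -9.07] d [-36.3 -82.9  -0.4] spin -60.7 grip 25.8 F [-4.1 -7.   3.2] q6 1.2
phi -22.3 r 75.2 turned 1.286
[1, -1.4, 4.8, 0.2, 5.0], [1, -3.0, 9.5, 0.3, 8.2], [1, -5.0, 14.1, 0.4, 11.5], [1, -7.2, 18.5, 0.4, 14.7], [1, -9.7, 22.9, 0.5, 17.9], [1, -12.5, 27.0, 0.5, 21.2], [1, -15.6, 30.9, 0.6, 24.4], [1, -18.9, 34.6, 0.6, 27.6], [1, -22.4, 38.1, 0.7, 30.9], [1, -26.2, 41.4, 0.7, 34.1],
```

Call:
carry_out --pt "1 -1.2 4 0.1 4" --pt "1 -3 9.3 0.2 8" --pt "1 -5 14 0.3 11.5" --pt "1 -7.2 18.5 0.3 14.5" --pt "1 -9.7 22.9 0.4 18" --pt "1 -12.5 27 0.4 21" --pt "1 -15.6 31 0.5 24.5" --pt "1 -18.9 34.6 0.5 27.5" --pt "1 -22.4 38 0.6 31" --pt "1 -26.2 41.4 0.6 34"

```text
time: 44.58
tool_pos: [576.9, -312.8, 157.7]
tcp_rot: [3.128, -0.013, -0.755]
contact_force: [-7.0, -3.0, 4.8]
grip_width: 25.5
```

```bash
python3 -c "
from h import *
to(588.3,-187.0,156.5,51.6);crank();arc(2.6,10);snap('scene','c17.png',(145,130,285,260),4.5)"
```

```text
t 44.58 pos [ 576.9 -312.8  157.7] rpy [179.21  -0.73 -43.24] d [-77.9 -99.4  -1.2] spin -94.8 grip 25.5 F [-7.  -3.   4.8] q6 1.72
phi -62.1 r 75.6 turned 1.981
[1, -2.1, 4.2, 0.1, 4.4], [1, -4.0, 8.4, 0.1, 7.5], [1, -6.2, 12.6, 0.2, 10.5], [1, -8.6, 16.5, 0.2, 13.5], [1, -11.2, 20.3, 0.2, 16.5], [1, -14.1, 24.0, 0.2, 19.5], [1, -17.2, 27.5, 0.2, 22.5], [1, -20.6, 30.7, 0.2, 25.6], [1, -24.1, 33.8, 0.2, 28.6], [1, -27.8, 36.6, 0.2, 31.6],
```

View pics/c17.png

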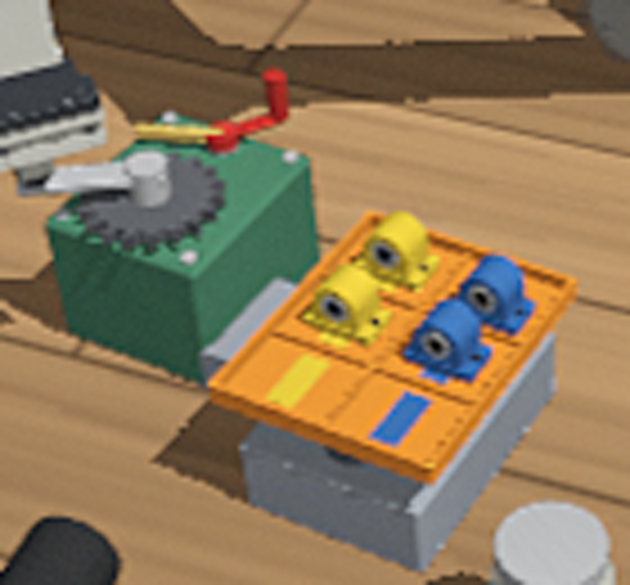

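The deck is descending smoothly and the pawl is clear. Continuing.

Call:
carry_out --pt "1 -1.9 3.8 0.1 4" --pt "1 -4 8.4 0.1 7.5" --pt "1 -6.2 12.5 0.2 10.5" --pt "1 -8.6 16.5 0.2 13.5" --pt "1 -11.2 20.3 0.2 16.5" --pt "1 -14.1 24 0.2 19.5" --pt "1 -17.2 27.5 0.2 22.5" --pt "1 -20.6 30.7 0.2 25.5" --pt "1 -24.1 33.8 0.2 28.5" --pt "1 -27.8 36.6 0.2 31.5"

```text
time: 45.88
tool_pos: [528.2, -320.8, 157.7]
tcp_rot: [3.13, -0.015, -1.309]
contact_force: [-8.1, 2.4, 6.5]
grip_width: 25.3
```

```bash
python3 -c "
from h import *
to(588.3,-187.0,156.5,51.6);crank();arc(3.0,8)"
```

```text
t 45.88 pos [ 528.2 -320.8  157.7] rpy [179.36  -0.89 -75.  ] d [-113.7  -92.6   -1.6] spin -126.6 grip 25.3 F [-8.1  2.4  6.5] q6 2.23
phi -100.0 r 76.0 turned 2.643
[1, -2.3, 2.6, 0.0, 4.1], [1, -3.9, 5.5, 0.1, 6.3], [1, -5.7, 8.4, 0.1, 8.4], [1, -7.5, 11.2, 0.1, 10.6], [1, -9.5, 13.9, 0.1, 12.8], [1, -11.6, 16.5, 0.1, 15.0], [1, -13.9, 19.0, 0.1, 17.1], [1, -16.2, 21.4, 0.0, 19.3],
```

Call:
carry_out --pt "1 -2 2.6 0 3" --pt "1 -3.9 5.5 0 5" --pt "1 -5.7 8.4 0 7" --pt "1 -7.5 11.2 0 9" --pt "1 -9.5 13.9 0 11" --pt "1 -9.5 13.9 0 11" --pt "1 -9.5 13.9 0 11"

```text
time: 46.75
tool_pos: [510.8, -315.5, 157.7]
tcp_rot: [3.13, -0.016, -1.501]
contact_force: [-7.4, 1.5, 5.9]
grip_width: 25.4
```

```bash
python3 -c "
from h import *
to(588.3,-187.0,156.5,51.6);crank();arc(3.1,8)"
```

```text
t 46.75 pos [ 510.8 -315.5  157.7] rpy [179.35  -0.94 -86.02] d [-122.8  -86.2   -1.8] spin -137.6 grip 25.4 F [-7.4  1.5  5.9] q6 2.41
phi -113.8 r 76.0 turned 2.884
[1, -1.8, 1.4, 0.0, 3.9], [1, -2.8, 3.1, 0.0, 5.3], [1, -3.8, 4.8, 0.0, 6.6], [1, -5.0, 6.5, 0.0, 7.9], [1, -6.1, 8.2, 0.0, 9.2], [1, -7.3, 9.8, 0.0, 10.5], [1, -8.6, 11.5, 0.0, 11.8], [1, -9.9, 13.0, 0.0, 13.2],
```

Call:
carry_out --pt "1 -0.8 1.4 0 0" --pt "1 -2 3.1 0 1" --pt "1 -3 4.8 0 2" --pt "1 -4.2 6.5 0 3" --pt "1 -4.2 6.5 0 3" --pt "1 -4.2 6.5 0 3"

```text
time: 47.5
tool_pos: [510.3, -315.3, 158.0]
tcp_rot: [-3.138, -0.025, -1.554]
contact_force: [23.3, -11.7, -11.2]
grip_width: 25.4
```

```bash
python3 -c "
from h import *
to(588.3,-187.0,156.5,51.6);crank();arc(3.1,5);snap('scene','c18.png',(145,130,285,260),4.5)"
```

```text
t 47.5 pos [ 510.3 -315.3  158. ] rpy [-179.8    -1.44  -89.05] d [-127.   -80.2   -1.4] spin -140.7 grip 25.4 F [ 23.3 -11.7 -11.2] q6 2.46
phi -114.2 r 76.0 turned 2.891
[1, -2.3, 2.4, 0.3, 2.0], [1, -3.8, 5.2, 0.3, 4.0], [1, -5.4, 7.8, 0.2, 6.1], [1, -7.1, 10.5, 0.2, 8.1], [1, -9.0, 13.0, 0.1, 10.1],
```

View pics/c18.png

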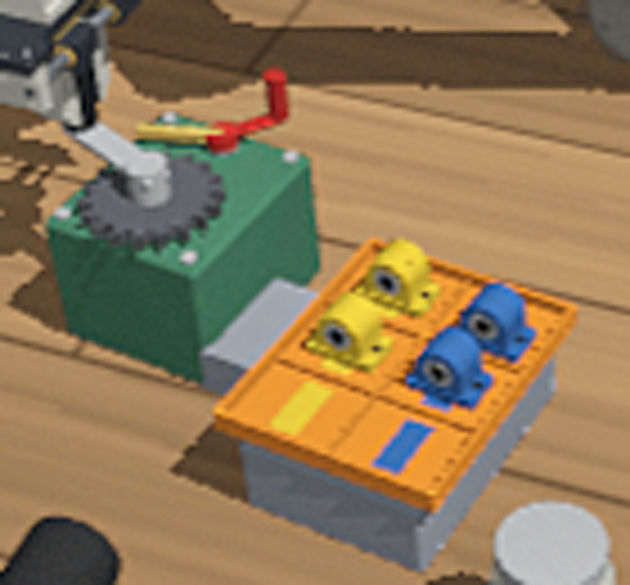

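The stop is reached: force reversed to 26 N, and the turned angle of 2.89 plus the initial 0.11 gives 3.0. Relax, release and lift.

Call:
carry_out --pt "1 0 0 0 0" --pt "1 0 0 0 0" --pt "0.8 0 0 0 0" --pt "0.6 0 0 0 0" --pt "0.5 0 0 0 0" --pt "0.5 0 0 -25 0" --pt "0.5 0 0 -70 0" --pt "0.5 0 0 -110 0" --pt "0.5 0 0 -110 0"

```text
time: 48.68
tool_pos: [510.8, -313.3, 271.7]
tcp_rot: [-3.133, -0.029, -1.554]
contact_force: [0.8, 0.1, -0.7]
grip_width: 45.8
```

```bash
python3 -c "
from h import *
to(426.2,-205.6,210,-41.5)
c=snap('scene','c19.png',(145,130,285,260),4.5)
P=cloud(c)
"
```

```text
t 48.67 pos [ 510.8 -313.3  271.7] rpy [-179.51   -1.69  -89.05] d [-110.8   83.3   57.8] spin -47.6 grip 45.8 F [ 0.8  0.1 -0.7] q6 2.46
```

View pics/c19.png

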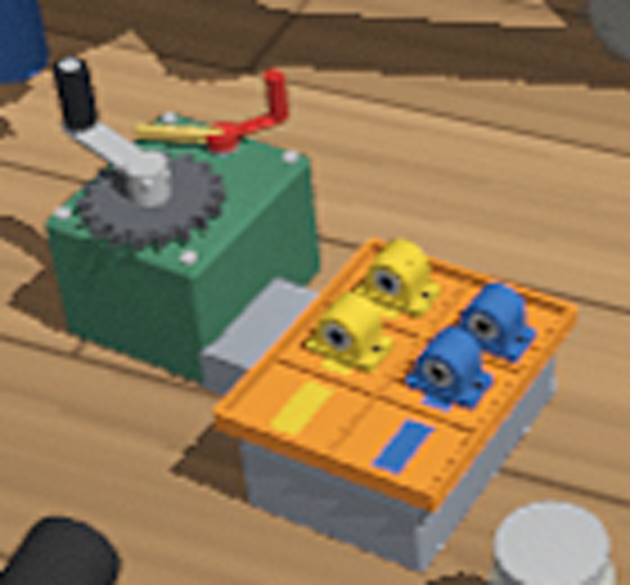

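Call:
carry_out --pt "0.5 -15 12 0 -9" --pt "0.5 -40 30 0 -18" --pt "0.5 -65 50 5 -27" --pt "0.5 -90 68 25 -36" --pt "0.5 -106 80 45 -45" --pt "0.5 -111 83 57 -47.5" --pt "0.5 -111 83 57 -47.5" --pt "0.5 -111 83 57 -47.5"

```text
time: 49.72
tool_pos: [425.5, -204.9, 208.8]
tcp_rot: [3.125, -0.022, -0.726]
contact_force: [-0.0, -0.2, -0.5]
grip_width: 45.9
```

```bash
python3 -c "
from h import *
c=snap('wrist','w20.png')
to(426.2,-205.6,132.5,-41.5)
"
```

```text
t 49.77 pos [ 425.7 -205.   209. ] rpy [179.07  -1.27 -41.59] d [-1.  -1.1 76.5] spin -0.1 grip 46.0 F [0.1 0.6 1.2] q6 1.71
```

View pics/w20.png

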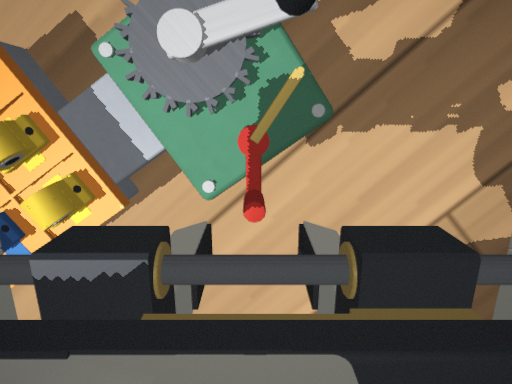

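Pin at (254,207), pawl clear of the wheel. Descend and grip.

Call:
carry_out --pt "0.5 -1 -1 30 0" --pt "0.5 -1 -1 55 0" --pt "0.5 -1 -1 71 0" --pt "0.5 -1 -1 76 0" --pt "0.7 -1 -1 76 0" --pt "0.9 -1 -1 76 0" --pt "1 -1 -1 76 0" --pt "1 -1 -1 76 0" --pt "1 -1 -1 76 0" --pt "1 -1 -1 76 0"

```text
time: 51.02
tool_pos: [426.1, -206.0, 133.4]
tcp_rot: [3.125, -0.023, -0.726]
contact_force: [-2.2, -2.1, 5.7]
grip_width: 15.0
```

```bash
python3 -c "
from h import *
o=bot.get_obs();p0=np.array([459.9,-234.9]);R=Ro.from_euler('xyz',o['tcp_rot'])
to(0,0,0)
a0=np.arctan2(*(o['tool_pos'][:2]-p0)[::-1]);print(np.degrees(a0),np.hypot(*(o['tool_pos'][:2]-p0)))
for t in (.1,.2,.3,.4,.5,.6,.62):
    a=a0+t;q=np.r_[p0+np.hypot(*(o['tool_pos'][:2]-p0))*np.array([np.cos(a),np.sin(a)]),o['tool_pos'][2]]
    print(R.inv().apply(q-o['tool_pos']).round(1),-np.degrees(t).round(1))
"
```

```text
t 51.02 pos [ 426.1 -206.   133.4] rpy [179.06  -1.32 -41.59] d [-458.4  126.8  125. ] spin 0 grip 15.0 F [-2.2 -2.1  5.7] q6 1.71
139.41431107044423 44.44258918650747
[0.3 4.4 0.1] -5.7
[1.  8.8 0.2] -11.5
[ 2.2 13.1  0.3] -17.2
[ 3.8 17.2  0.4] -22.9
[ 5.8 21.2  0.5] -28.6
[ 8.2 24.9  0.6] -34.4
[ 8.7 25.7  0.6] -35.5
```

Call:
carry_out --pt "1 0.3 4.4 0 -6" --pt "1 1 8.8 0.2 -11.5" --pt "1 2.2 13.1 0.3 -17" --pt "1 3.8 17.2 0.4 -23" --pt "1 5.8 21.2 0.5 -28.5" --pt "1 8.2 25 0.5 -34.5" --pt "1 9 26.5 0.5 -35" --pt "1 9.2 27 0.5 -35"

```text
time: 52.02
tool_pos: [415.5, -229.8, 133.5]
tcp_rot: [3.12, -0.01, -0.117]
contact_force: [3.0, 11.1, 6.6]
grip_width: 15.2
```

```bash
python3 -c "
from h import *
to(415.5,-229.4,132.5,-6.9)
c=snap('wrist','w21.png')
"
```

```text
t 52.02 pos [ 415.5 -229.8  133.5] rpy [178.75  -0.55  -6.73] d [-0.  -0.5  0.9] spin 0.2 grip 15.2 F [ 3.  11.1  6.6] q6 1.04
```

View pics/w21.png

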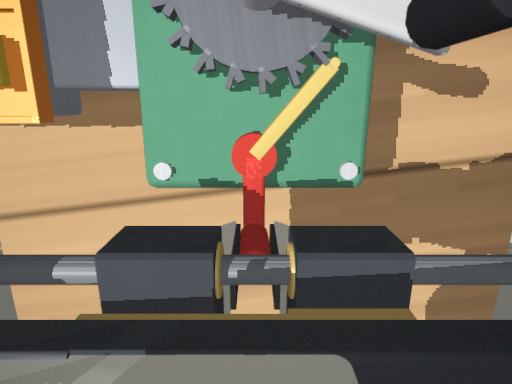

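Call:
carry_out --pt "1 0 0 0 0" --pt "1 0 0 0 0" --pt "0.85 0 0 0 0" --pt "0.7 0 0 0 0" --pt "0.7 0 0 0 0" --pt "0.7 0 0 -20 0" --pt "0.6 0 0 -60 0" --pt "0.5 0 0 -120 0" --pt "0.5 -20 0 -180 0" --pt "0.5 -20 0 -190 0"

```text
time: 53.32
tool_pos: [394.7, -224.0, 327.2]
tcp_rot: [3.115, -0.016, -0.118]
contact_force: [0.1, 0.4, 0.2]
grip_width: 45.7
```

```bash
python3 -c "
from h import *
to(415.5,-229.4,132.5,-6.9)
c=snap('wrist','w22.png')
W=cloud(c);hsv=cv2.cvtColor(c['color'],cv2.COLOR_RGB2HSV);m=cv2.inRange(hsv,(0,150,40),(6,255,255))>0
for lo,hi in((148,300),(90,135)):
  P=W[m&(W[...,2]>lo)&(W[...,2]<hi)];print(P.mean(0).round(1))
c=snap('side','s22.png',(205,110,355,230),5)
blocks(c,(450,750,-120,60),84,130)
c=snap('scene','c22.png')
W=cloud(c);print('jar/tray z',W[208,244])
"
```

```text
t 53.33 pos [ 394.7 -224.   327.2] rpy [178.49  -0.91  -6.75] d [ 18.2  -2.2 195. ] spin 0.2 grip 45.7 F [0.1 0.4 0.2] q6 1.01
[ 415.1 -229.5  156.7]
[ 446.4 -233.   122.3]
yellow [266. 170.] xy [592.3 -73.8] yaw 83.4 z 74.5 cost 0.81 151
yellow [284. 175.] xy [531.4 -64.5] yaw 83.4 z 74.7 cost 0.61 151
blue [253. 182.] xy [601.9   1.7] yaw 84.9 z 74.8 cost 0.53 166
blue [268. 188.] xy [550.5  12.4] yaw 84.5 z 74.8 cost 0.55 167
jar/tray z [612.06428454   5.8309499  114.89267766]
```

View pics/w22.png

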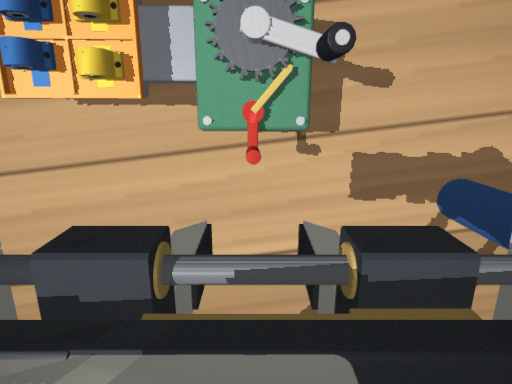

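View pics/s22.png

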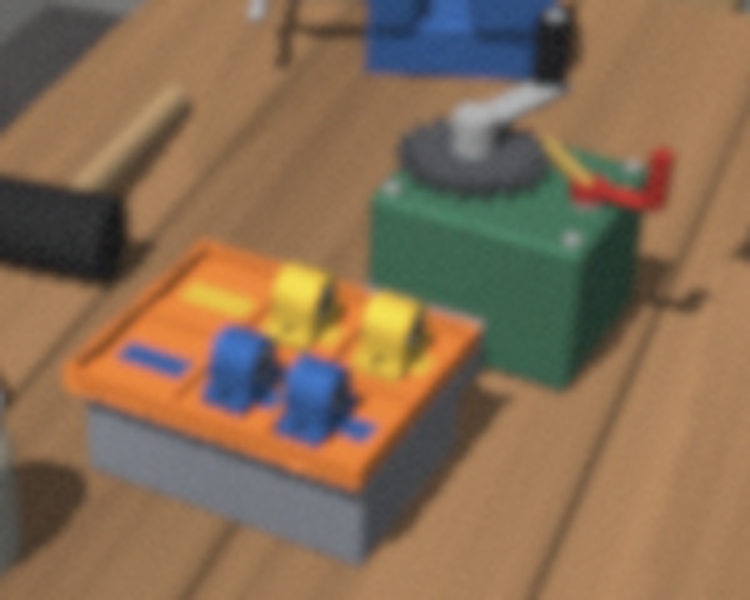

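View pics/c22.png

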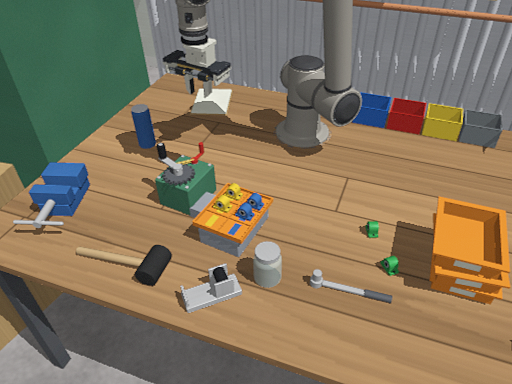

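All is done except one thing: the blue block in cell 0 now sits about 10 mm off ((550,12) against the cell centre (540,9)), so the random knock hit it. I'll go over, measure and re-centre it.

```bash
python3 -c "
from h import *
to(520,5,240,-6.9)"
```

```text
t 53.48 pos [ 394.2 -223.1  322.4] rpy [178.76  -0.52  -6.73] d [  97.4 -243.1   78.1] spin 0.2 grip 45.8 F [-0.1 -0.2  0.4] q6 1.02
```

Call:
carry_out --pt "0.5 10 -25 0 0" --pt "0.5 25 -65 10 0" --pt "0.5 45 -110 25 0" --pt "0.5 60 -155 40 0" --pt "0.5 78 -200 60 0" --pt "0.5 92 -230 75 0" --pt "0.5 97 -243 78 0" --pt "0.5 97 -243 78 0" --pt "0.5 97 -243 78 0"

```text
time: 54.6
tool_pos: [519.3, 4.0, 240.2]
tcp_rot: [3.12, -0.009, -0.118]
contact_force: [-0.3, 0.4, 0.1]
grip_width: 45.9
```

```bash
python3 -c "
from h import *
c=snap('wrist','w23.png');blocks(c,(450,750,-120,60),82,130)
to(550,11,200,-6.9)"
```

```text
yellow [324.  91.] xy [592.9 -74.7] yaw 83.0 z 73.9 cost 0.16 1798
yellow [320. 159.] xy [531.9 -65.9] yaw 83.6 z 73.9 cost 0.16 1645
blue [243.  90.] xy [602.1   0.8] yaw 82.9 z 73.9 cost 0.17 1806
blue [239. 148.] xy [551.2  11.6] yaw 82.8 z 73.9 cost 0.17 1680
t 54.65 pos [519.4   3.9 240.5] rpy [178.74  -0.55  -6.81] d [ 29.2 -11.6  40.5] spin 0.1 grip 46.0 F [ 0.9 -0.6 -0.3] q6 1.57
```

View pics/w23.png

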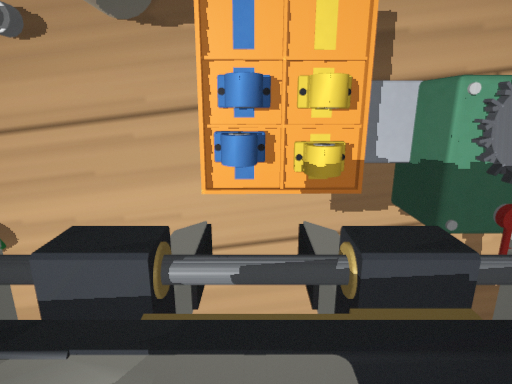

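The blue block at (239,148) is shifted towards its neighbour. I'll grip it across the 34 mm housing, jaws along tray y.

```bash
python3 -c "
from h import *
to(550.7,12.1,88,-7)"
```

```text
t 54.65 pos [519.4   3.9 240.5] rpy [178.74  -0.55  -6.81] d [ 28.7 -15.2 152.5] spin 0.2 grip 46.0 F [ 0.9 -0.6 -0.3] q6 1.57
```

Call:
carry_out --pt "0.5 15 -8 10 0" --pt "0.5 28 -15 30 0" --pt "0.5 28.7 -15.2 70 0" --pt "0.5 28.7 -15.2 105 0" --pt "0.5 28.7 -15.2 105 0"

```text
time: 55.28
tool_pos: [549.2, 13.1, 132.8]
tcp_rot: [3.12, -0.004, -0.12]
contact_force: [-0.5, -0.3, 0.5]
grip_width: 46.1
```

```bash
python3 -c "
from h import *
to(550.7,12.1,87.7,-7)"
```

```text
t 55.27 pos [549.2  13.1 132.8] rpy [178.74  -0.22  -6.85] d [ 1.5 -0.2 45.1] spin 0.1 grip 46.1 F [-0.5 -0.3  0.5] q6 1.6
```

Call:
carry_out --pt "0.5 1.5 -0.2 18 0" --pt "0.5 1.5 -0.2 35 0" --pt "0.5 1.5 -0.2 43 0" --pt "0.5 1.5 -0.2 45 0" --pt "0.6 1.5 -0.2 45 0" --pt "0.8 1.5 -0.2 45 0" --pt "1 1.5 -0.2 45 0" --pt "1 1.5 -0.2 45 0" --pt "1 1.5 -0.2 45 0"

```text
time: 56.4
tool_pos: [551.3, 12.1, 88.7]
tcp_rot: [3.12, -0.005, -0.12]
contact_force: [-0.8, 0.5, 6.5]
grip_width: 34.0
```

```bash
python3 -c "
from h import *
to(540.2,9.2,89,-6.9)"
```

```text
t 56.4 pos [551.3  12.1  88.7] rpy [178.74  -0.31  -6.85] d [-10.7   4.2  -0.3] spin 0.0 grip 34.0 F [-0.8  0.5  6.5] q6 1.6
```

Call:
carry_out --pt "1 0 0 -3 0" --pt "1 -3 1 -4 0" --pt "1 -7 3 -4 0" --pt "1 -10.5 4.2 -4 0" --pt "1 -10.5 4.2 -3 0" --pt "1 -10.5 4.2 -1.5 0" --pt "1 -10.5 4.2 -0.5 0" --pt "1 -10.5 4.2 -0.5 0"

```text
time: 57.4
tool_pos: [540.3, 9.2, 89.0]
tcp_rot: [3.12, -0.005, -0.12]
contact_force: [-0.3, -0.1, -2.0]
grip_width: 33.9
```

```bash
python3 -c "
from h import *
to(540.2,9.2,89,-6.9)"
```

```text
t 57.4 pos [540.3   9.2  89. ] rpy [178.74  -0.3   -6.85] d [-0.1 -0.   0. ] spin 0.0 grip 33.9 F [-0.3 -0.1 -2. ] q6 1.59
```

Hanging just above the floor (−2 N is only the block's weight). I'll ease down 0.8 mm, open and lift.

Call:
carry_out --pt "1 0 0 0.8 0" --pt "1 0 0 0.8 0" --pt "0.8 0 0 0.8 0" --pt "0.55 0 0 0.8 0" --pt "0.52 0 0 0.8 0" --pt "0.52 0 0 -15 0" --pt "0.5 0 0 -50 0" --pt "0.5 0 0 -100 0" --pt "0.5 -10 0 -150 0" --pt "0.5 -20 0 -160 0"

```text
time: 58.65
tool_pos: [521.4, 15.2, 253.4]
tcp_rot: [3.12, -0.013, -0.119]
contact_force: [0.1, 0.0, -0.7]
grip_width: 45.9
```

```bash
python3 -c "
from h import *
c=snap('wrist','w24.png');blocks(c,(450,750,-120,60),82,130)
c=snap('side','s24.png',(205,110,355,230),5);blocks(c,(450,750,-120,60),84,130)
to(450,0,300,-7)"
```

```text
yellow [333.  93.] xy [592.8 -74.7] yaw 82.5 z 73.9 cost 0.15 1642
yellow [328. 158.] xy [531.9 -65.9] yaw 83.4 z 73.8 cost 0.14 1508
blue [255.  93.] xy [602.4   0.8] yaw 82.7 z 73.9 cost 0.18 1660
blue [254. 158.] xy [540.4   9. ] yaw 83.3 z 73.9 cost 0.16 1516
yellow [266. 170.] xy [592.4 -73.6] yaw 83.6 z 74.6 cost 0.52 148
yellow [284. 176.] xy [531.3 -65. ] yaw 81.6 z 74.1 cost 0.62 155
blue [253. 182.] xy [601.6   1.8] yaw 82.8 z 74.8 cost 0.56 163
blue [272. 189.] xy [539.7  10. ] yaw 81.3 z 74.9 cost 0.61 170
t 58.75 pos [519.7  15.3 250.6] rpy [178.75  -0.46  -6.84] d [-67.   24.6 -49.4] spin 0.2 grip 46.0 F [ 0.2 -0.2 -0.1] q6 1.59
```

View pics/w24.png

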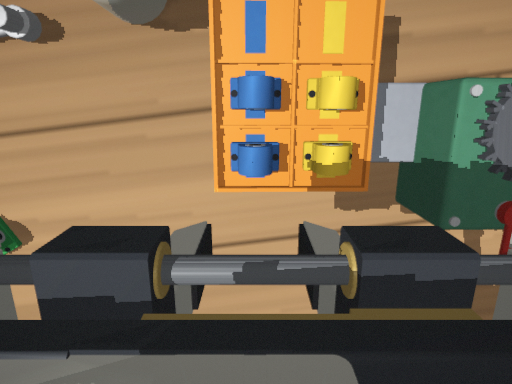

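View pics/s24.png

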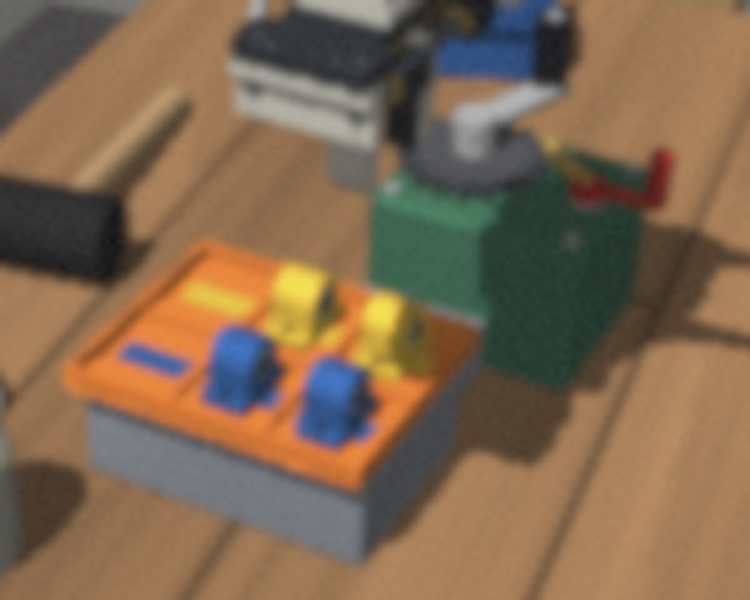

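Call:
carry_out --pt "0.5 -20 0 -20 0" --pt "0.5 -40 0 -45 0" --pt "0.5 -50 0 -50 0" --pt "0.5 -50 0 -50 0" --pt "0.5 -50 0 -50 0"

```text
time: 59.38
tool_pos: [469.9, 22.3, 298.8]
tcp_rot: [3.12, -0.006, -0.119]
contact_force: [-0.2, 0.3, -0.4]
grip_width: 45.9
```

```bash
python3 -c "
from h import *
c=snap('side','s25.png');a=np.load('pics/side0.npz')['color'].astype(int)
d=np.abs(c['color'].astype(int)-a).max(2)
for n,(x0,y0,x1,y1) in dict(jar=(178,180,212,230),wrench=(135,233,192,310)).items(): print(n,(d[y0:y1,x0:x1]>60).mean().round(3))
blocks(c,(450,750,-120,60),84,130)
W=cloud(c);hsv=cv2.cvtColor(c['color'],cv2.COLOR_RGB2HSV);m=cv2.inRange(hsv,(0,150,40),(6,255,255))>0
P=W[m&(W[...,2]>145)&(W[...,2]<180)];print('pin',P.mean(0).round(1))
bot.close_job()
"
```

```text
jar 0.0
wrench 0.0
yellow [265. 169.] xy [592.4 -73.9] yaw 80.6 z 74.8 cost 0.77 139
yellow [283. 176.] xy [531.4 -64.7] yaw 84.1 z 74.4 cost 0.51 153
blue [253. 182.] xy [601.5   1.4] yaw 83.4 z 75.0 cost 0.66 161
blue [272. 188.] xy [539.6   9.5] yaw 81.3 z 74.7 cost 0.72 157
pin [ 413.8 -222.2  153.3]
the job is handed in; nothing more can be done
```

The job is finished and handed in at about 60 s. The two yellow and two blue blocks are in the near and middle cells of their own rows, and the deck is fully down.

- **Lowering:** I swung the pawl lever to its stop and wound the crank up about 0.16 rad, and the pictures showed the pawl clear. I then let the crank back at about 0.6 rad/s, never letting go of the knob, until the force reversed at the stop. The lever is back at hold, with its pin where it started.
- **Mended:** blue cell 0's block was later found about 10 mm off centre, probably the random knock. I lifted it and set it back in the middle, with the deck already down.
- **Last checks:** all four blocks stand upright, within about 1.5 mm of their cell centres. They line up with the tray to within about 2.5°, which is about the noise of the side-camera fit. The wrench and jar look the same as in the first picture.
- **Small disagreements:** the cameras differ by 1–2 mm. The tool ended about 1° off vertical. Before the handing-in I checked the pawl and crank only in pictures; I did not test them by hand.

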